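Pack the dropper-bottle kit tray and close its retaining bar

TASK

Pack the kit tray: lay the low things first, the strip box on its blue nest and each orange pipette bulb in a front bay of its own, and only then stand the tall bottles upright in the back wells, one to a well (any well). Finally wind the tray's handwheel counter-clockwise until the retaining bar touches its red stop in front of the bottles, without disturbing the beaker, the tape roll or the white dish. Some of the things may be missing; pack those that are there, and put right whatever gets knocked or dropped.

Things in the scene. Friction and masses are not known exactly. Their poses are not given: they have to be found in the camera images.
- kit_tray: White fixed kit tray, 240 (x) by 234 (y) mm; origin under its centre, x away from the robot, y left, z up. Walls and dividers end 14 mm up. From back to front: 3 wells, raised blue nest, 2 bays. Left edge: rail at y 117-129 mm with the bar's carriage on it (69 mm high) and a red stop at x = 81; left of it the grey drive housing (x -100 to 0, y 130 to 222, 46 mm high) with the handwheel.
- well0 (a point): Centre of the floor of bottle well 0 (left), 66 by 66 mm inside, 10 mm deep, 4 mm above the tray's underside; wells are 72 mm apart; axes as the tray's.
- well1 (a point): Centre of the floor of bottle well 1 (middle), 66 by 66 mm inside, 10 mm deep, 4 mm above the tray's underside; wells are 72 mm apart; axes as the tray's.
- well2 (a point): Centre of the floor of bottle well 2 (right), 66 by 66 mm inside, 10 mm deep, 4 mm above the tray's underside; wells are 72 mm apart; axes as the tray's.
- bay0 (a point): Centre of the floor of the left front bay, 66 (x) by 102 (y) mm inside, 10 mm deep, 4 mm above the tray's underside; axes as the tray's.
- bay1 (a point): Centre of the floor of the right front bay, 66 (x) by 102 (y) mm inside, 10 mm deep, 4 mm above the tray's underside; axes as the tray's.
- nest (a point): Centre of the top of the strip box's blue bed, 40 (x) by 204 (y) mm, 16 mm above the tray's underside, so higher than the dividers. At its ends (y from 70 to 100 mm either side) cheeks stand 10 mm above the bed, 60 mm apart in x; end plates leave 198 mm in y. Between the cheeks the sides are free for fingers.
- bar_mid (a point): Middle of the retaining bar, 12 by 12 mm, 228 mm long along the tray's y, underside 58 mm and top 70 mm above the tray's underside, held only at its left end. Wound back it lies in front of the bays (tray x = -150 mm), closed just in front of the wells (x = 34 mm); it passes over bays and nest.
- bar (a joint): Travel of the retaining bar in m, from 0 (wound back, towards the robot) to 0.1845 (against its stop, hard limit). Starts between 0 and 0.03. Moves only with the handwheel, 45 mm per radian, and stays where it is left.
- handwheel (a joint): Turn of the handwheel in rad, about the vertical, growing counter-clockwise seen from above (which moves the bar away from the robot, to the wells); bar at its stop at 4.10. Light friction, about 0.1 N m. At 0 its grip bar points along the tray's x.
- wheel_grip (a point): On the handwheel's axis, 92 mm above the tray's underside, the height to grip: black wheel 90 mm across (top 65 mm up) with an upright red grip bar across it, 60 mm long, 14 mm thick, its top 106 mm up. The point turns with the wheel; its x axis runs along the grip bar, which is pinched along y.
- strip_box_c (a point): Flat closed slide box of test strips, 46 (x) by 190 (y) by 16 (z) mm, lying; its centre (8 mm up). May be absent. Lies on the worktop roughly along y. Axes: z up as it stands or lies.
- bulb_0_c (a point): Orange rubber pipette bulb (rigid), lying, 46 (x) by 80 (y) by 46 (z) mm (collides as a box of that size); its centre, 23 mm up. May be absent. Axes: z up as it stands or lies.
- bulb_1_c (a point): A second bulb, as bulb_0. May be absent. Axes: z up as it stands or lies.
- amber_0_c (a point): Square amber dropper bottle with black dropper top, standing, 47 by 47 mm, 132 mm tall, flat sides up to 79 mm, then a shoulder 40 mm wide narrowing to a round collar 33 mm across from 98 to 114 mm up and the dropper, 24 mm across; its centre, 66 mm above its foot. May be absent. Axes: z up as it stands or lies.
- amber_1_c (a point): A second amber bottle, as amber_0. May be absent. Axes: z up as it stands or lies.
- blue_cap_c (a point): Round clear bottle with blue screw cap, standing, 56 mm across, 105 mm tall; cap 42 mm across, from 81 mm up; the body is straight from about 20 to 60 mm up; its centre, 52.5 mm above its foot. May be absent. Axes: z up as it stands or lies.
- pipette_stand (a point): Foot of the axis of the tall red pipette stand (fixed furniture, not part of the job): about 280 mm across and, with its pipettes, over 500 mm tall, standing between the bottles' start and the tray's wells. Carry things round its front, not over it.
- beaker: Bystander: glass beaker, 106 mm across, 150 mm tall, behind the tray's right end; origin under its centre.
- tape: Bystander: roll of brown tape lying, 89 mm across, 19 mm tall, behind the tray; origin under its centre.
- evap: Bystander: white porcelain dish, 82 mm across, 31 mm tall, to the right behind the bottles; origin under its centre.
Mind the look-alikes: they are no part of the job. What is shaped like the part that bears bulb_0_c but turquoise is not meant.

How it is judged:
By the outcome, as a careful person would: the job done as asked, in the order asked, and still so for the second after the job is handed in, with the robot touching nothing.
Of strip_box, bulb_0, bulb_1 only 2 to 3 are there at a start; the rules pass over those that are not, and their reading is None.
Of amber_0, amber_1, blue_cap only 2 to 3 are there at a start; the rules pass over those that are not, and their reading is None.
At some moment in a run one of strip_box, bulb_0, bulb_1 may be knocked a few centimetres aside while the robot is not near it.
Once in a run the grip may slacken for a moment while it holds something.
It also fails if it takes over 210 s, if anything falls off the work surface, if the arm or the gripper's body presses on something with over 40 N, if the wrist force passes 120 N, or if a joint passes its speed limit or range.

ROBOT

A 6-joint arm with a two-finger parallel gripper is mounted at the origin on a cart in front of the work surface, level with it; the furniture and walls round the work are solid. World frame = base frame: x ahead of the robot, y to its left, z up, the work surface at z = 0. Lengths are in m, angles in rad, forces in N, time in s.
With the tool pointing down it reaches from about 0.225 to 0.875 m from the base axis. Payload 3.4 kg.
Tool frame: the origin (TCP) lies midway between the tips of the shut fingers; the grasp point (between the pads) lies 19 mm behind it (pinch_z is the distance from the TCP to the grasp point, in m); z points along the fingers, y is the line along which they close (so a half turn about z gives the same grasp; the last joint's range is limited). The gripper opens to 85 mm and grips with 20 to 120 N. Pads are 22 mm wide; open, the fingers measure 114 mm over their backs; the gripper's body (76 mm by 85 mm) begins 54 mm behind the grasp point. The pads swing forward as they close: fully open they stand 13 mm farther back than shut.
Start: joints at [-1.284, 0.276, 1.505, -0, 1.361, -0.121], TCP at [0.228, -0.528, 0.231] pointing down, gripper open.
Joint ranges: [-2.89, 2.89], [-0.75, 2.08], [0.22, 2.7], [-1.18, 4.32], [0.11, 2.71], [-2.7, 2.7]. Speed limits (rad/s): [2.57, 2.57, 3.14, 3.14, 3.14, 3.14].

INTERFACE

Orientations are given as a unit quaternion [w, x, y, z].
In Python, from rig import get_state, get_image, sign_off, pinch_z gives the robot as it stands.
- The arm moves only by the tool send_rows, never from a script. Its argument "steps" is one flat list of numbers, 5 for each row, row after row: the gripper's target within -1 to 1 (fully open at 1, half-way at 0, shut at -1), then the shift along the tool's x, y, z in cm, then the turn about the tool's z in degrees. In form: [gripper, x, y, z, roll, gripper, x, y, z, roll, ...]. A call has 1 to 12 rows; each row shifts and turns the commanded pose from where the row before left it, along the tool's axes as they then stand; what a row does not reach is not made up. A row lasts 1/10 s, in which the tool goes at most 50 mm and 8.59 degrees, less where a joint would pass 70% of its speed; a pose out of reach is approached as far as the arm can. A call is refused whole if a number of a shift passes 5 or a number of a turn 8.59, either way. A call with a gripper value outside its range is refused whole. The fingers move at their own pace and stop on an object; "newtons" is the grip in N (left out, the last holds). Time passes only in rows, so rows that do not move let the fingers close. It gives the time, the measured TCP pose, the force, the opening and the grip force at its end, in the units of the state.
- get_state(): the state, without advancing time (a new reading comes with each control period).
- get_image(name): name is "side" or "top" or "wrist"; returns a dict with "color" (480x640x3 uint8, red, green, blue), "mtx" (3x3 intrinsics, pixels), "T" (4x4, takes a point from camera to world coordinates); the wrist camera has in their place "mount" (4x4, takes a point from camera to tool coordinates, whose origin is the TCP and whose axes are the flange's). Camera axes: x right, y down, z forward; pixel columns grow to the right and rows downward; lengths in m; the calibration is good to about 2 mm. A picture is of the moment at which its call begins: read the wrist's pose just before it. There is no depth.
- sign_off(): hands the job in; it is judged then, once.
The state is a dict: "clock": time; "qpos": joint angles; "qd": joint speeds; "effort": joint torques, N m; "position": TCP position; "ee_rot": TCP orientation; "contact_force": force on the tool from outside, world axes, zero at the start; "moment": the same for the moment, N m; "width": finger opening in m; "gripper_force": force on a finger pad.
Only numpy, scipy, OpenCV 4.12 (cv2) and the standard library are available. Lean on these libraries where they do the work, as an engineer would, in place of code of your own. Each camera call takes 0.05 s, during which the arm holds its last target. There are 200 camera calls.

## Working session

There is one attempt and no reset: what is moved stays moved. The work goes in short steps, Python scripts to look and compute and a tool call to move; the robot and the scene stay as the last step left them, time stands still between calls to the robot, and variables do not carry over. Pictures are saved under pics/ and viewed, at most 14 in all, crops included, and the job is handed in when it is done.

Besides the shell and the picture viewer there is one more tool, called after ">>>" as name(argument=value, ...) on one line, values as JSON. send_rows: Moves the arm, as the interface text tells. Its arguments: {"type":"object","properties":{"steps":{"type":"array"},"newtons":{"type":"number"}},"required":["steps"]}

```bash
ls; mkdir -p pics
python3 - <<'E'
from rig import *
import cv2,numpy as np
s=get_state();print(s)
print(pinch_z)
for n in ["side","top"]:
    d=get_image(n);cv2.imwrite(f"pics/{n}0.png",d["color"][:,:,::-1]);print(n,d["mtx"],d["T"])
d=get_image("wrist");print(d["mount"],d["mtx"])
E
```

```text
pics
{'clock': 0.0, 'qpos': array([-1.28400756e+00,  2.76567758e-01,  1.50616247e+00, -2.62692863e-05,
        1.36068101e+00, -1.21010954e-01]), 'qd': array([-3.01830400e-03,  1.01793299e-03,  1.69370229e-03,  1.07638430e-03,
       -8.93261436e-04,  9.57085157e-05]), 'effort': array([ 1.37004445e-03, -4.16758347e+01, -2.45805466e+01,  1.56638480e-04,
        1.10802168e-02,  1.07920721e-05]), 'position': array([ 0.22786612, -0.52733371,  0.23044355]), 'ee_rot': array([-9.05106624e-04,  9.79283383e-01,  2.02492542e-01, -8.80831102e-05]), 'contact_force': array([-0.41172074, -0.37453422, -0.39917665]), 'moment': array([-0.04267082, -0.04288029, -0.01438513]), 'gripper_force': 0.0, 'width': 0.08498974422459624}
0.0187
side [[466.71256926   0.         323.46487367]
 [  0.         466.71256926 242.93577355]
 [  0.           0.           1.        ]] [[ 0.97587655 -0.09240554  0.19780335  0.31685637]
 [-0.21711647 -0.50587895  0.83483347 -1.24111508]
 [ 0.02292131 -0.85764078 -0.51373817  0.82403745]
 [ 0.          0.          0.          1.        ]]
top [[447.44788518   0.         318.58809661]
 [  0.         447.44788518 237.80225993]
 [  0.           0.           1.        ]] [[-0.00503822 -0.99498773  0.0998701   0.45618193]
 [-0.99998497  0.00479727 -0.00265267 -0.08342117]
 [ 0.00216028 -0.09988197 -0.99499695  1.32001227]
 [ 0.          0.          0.          1.        ]]
[[-8.50647816e-04 -9.61638919e-01 -2.74317092e-01  6.91200795e-02]
 [ 9.99999238e-01 -1.06338239e-03  6.26802802e-04 -4.32458596e-04]
 [-8.94461932e-04 -2.74316350e-01  9.61639090e-01 -1.42037674e-01]
 [ 0.00000000e+00  0.00000000e+00  0.00000000e+00  1.00000000e+00]] [[395.96190242   0.         315.50557392]
 [  0.         395.96190242 245.67762439]
 [  0.           0.           1.        ]]
```

View pics/top0.png

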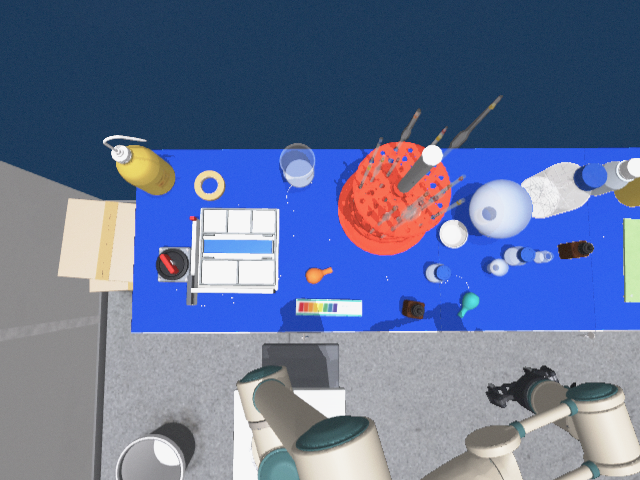

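View pics/side0.png

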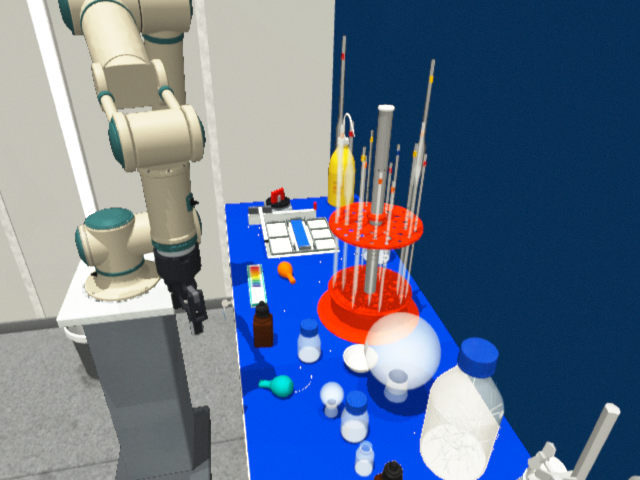

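```bash
cat > h.py <<'E'
from rig import *
import cv2,numpy as np
from scipy.spatial.transform import Rotation as R
def grab(n):
    s=get_state();d=get_image(n)
    if n=="wrist":
        T=np.eye(4);w,x,y,z=s["ee_rot"];T[:3,:3]=R.from_quat([x,y,z,w]).as_matrix();T[:3,3]=s["position"]
        d["T"]=T@d["mount"]
    return d
def ray(d,px,z):
    u,v=px;r=d["T"][:3,:3]@np.linalg.solve(d["mtx"],[u,v,1.]);o=d["T"][:3,3]
    return o+r*(z-o[2])/r[2]
def proj(d,p):
    T=np.linalg.inv(d["T"]);q=d["mtx"]@(T[:3,:3]@np.asarray(p,float)+T[:3,3]);return q[:2]/q[2]
def hsv(d): return cv2.cvtColor(d["color"],cv2.COLOR_RGB2HSV)
def blobs(m,amin=40):
    c,_=cv2.findContours(m.astype(np.uint8),cv2.RETR_EXTERNAL,cv2.CHAIN_APPROX_NONE)
    return sorted([k for k in c if cv2.contourArea(k)>=amin],key=cv2.contourArea,reverse=True)
def rectw(d,c,z):
    "min-area rectangle of a contour cast onto plane z: centre, long axis angle (deg), sizes (mm)"
    P=np.array([ray(d,p[0],z)[:2] for p in c],np.float32)*1000
    (cx,cy),(w,h),a=cv2.minAreaRect(P)
    if w<h: w,h,a=h,w,a+90
    return np.round([cx,cy],1),round((a+90)%180-90,1),np.round([w,h],1)
def cm(d,lo,hi):
    return cv2.inRange(hsv(d),lo,hi)
def save(img,n): cv2.imwrite(f"pics/{n}.png",img[:,:,::-1])
E
python3 - <<'E'
from h import *
d=grab("top");H=hsv(d)
white=cm(d,(0,0,170),(180,60,255))
for c in blobs(white,150): print("white",cv2.boundingRect(c),rectw(d,c,.014))
for n,lo,hi,z in [("orange",(8,150,120),(20,255,255),.02),("brown",(0,80,10),(15,255,110),.13),("turq",(75,100,80),(92,255,255),.02),("nest",(102,100,150),(112,220,255),.016),("red",(0,180,120),(6,255,255),.1)]:
    for c in blobs(cm(d,lo,hi),25)[:6]: print(n,cv2.boundingRect(c),rectw(d,c,z))
a=cv2.resize(d["color"][195:325,140:370],None,fx=3,fy=3,interpolation=cv2.INTER_CUBIC)
save(a,"top_tray")
b=cv2.resize(d["color"][215:335,390:600],None,fx=3.5,fy=3.5,interpolation=cv2.INTER_CUBIC)
save(b,"top_bot")
for p,z in [((438,272),.1),((413,309),.08),((575,249),.1),((515,255),.1),((470,303),.02),((383,220),0)]: print(p,ray(d,p,z))
E
```

```text
white (293, 330, 347, 150) (array([ 114.4, -509.9]), 90.0, array([995.6, 406.8]))
white (57, 198, 226, 282) (array([312.3, 349. ]), 2.4, array([818.8, 634.2]))
white (191, 208, 88, 86) (array([553.5, 155.8]), 88.9, array([251.5, 249.3]))
white (294, 428, 95, 52) (array([ -52.9, -146.5]), -73.4, array([233.4, 142.6]))
white (577, 391, 63, 73) (array([  39.2, -905.8]), 15.6, array([186.2, 139.3]))
white (521, 162, 70, 56) (array([ 729.9, -790.9]), -72.0, array([190.6, 143.6]))
white (470, 183, 57, 53) (array([ 670.8, -617.6]), 87.8, array([165.7, 156.4]))
white (456, 434, 68, 46) (array([ -29.8, -560.5]), 89.7, array([187.9, 120.7]))
white (625, 218, 15, 84) (array([  519.4, -1003.1]), -4.2, array([244.1,  41.3]))
white (296, 299, 66, 16) (array([ 387.2, -114.4]), 88.5, array([188.6,  40. ]))
white (522, 405, 52, 51) (array([  27.5, -734. ]), -68.6, array([160.9, 118.7]))
white (440, 220, 28, 28) (array([ 598.2, -483.2]), -0.3, array([79.8, 79.8]))
white (604, 160, 30, 30) (array([ 772.2, -979.4]), -83.0, array([86.3, 83.7]))
white (598, 461, 42, 19) (array([ -70.3, -921.8]), -80.5, ar
[... 1410 characters left out ...]
, array([213.3,  82.9]))
red (388, 168, 21, 37) (array([ 717.7, -302.2]), 17.9, array([106.3,  45.5]))
red (367, 198, 27, 25) (array([ 659.2, -251. ]), -34.4, array([66. , 59.6]))
red (381, 163, 11, 15) (array([ 769.7, -271.6]), -21.7, array([40.7, 22.4]))
red (392, 209, 8, 11) (array([ 643.7, -300.2]), -51.7, array([26.4, 15. ]))
red (419, 182, 8, 9) (array([ 720.3, -375.6]), 24.9, array([26.1, 13.8]))
(438, 272) [ 0.4835518  -0.41112081  0.1       ]
(413, 309) [ 0.38314464 -0.3446777   0.08      ]
(575, 249) [ 0.5444538  -0.78827079  0.1       ]
(515, 255) [ 0.52882361 -0.62310153  0.1       ]
(470, 303) [ 0.39585434 -0.5219974   0.02      ]
(383, 220) [ 0.64102621 -0.27900945  0.        ]
```

View pics/top_tray.png

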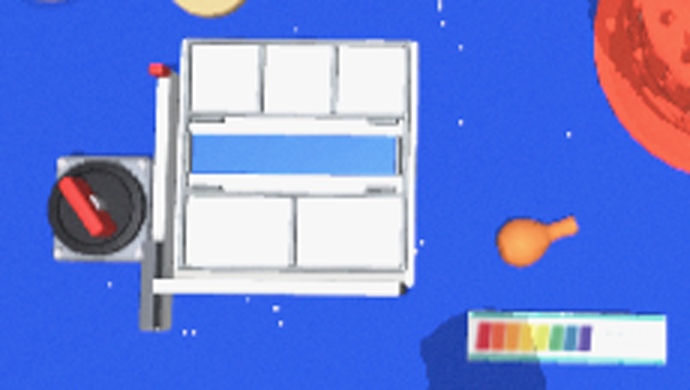

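View pics/top_bot.png

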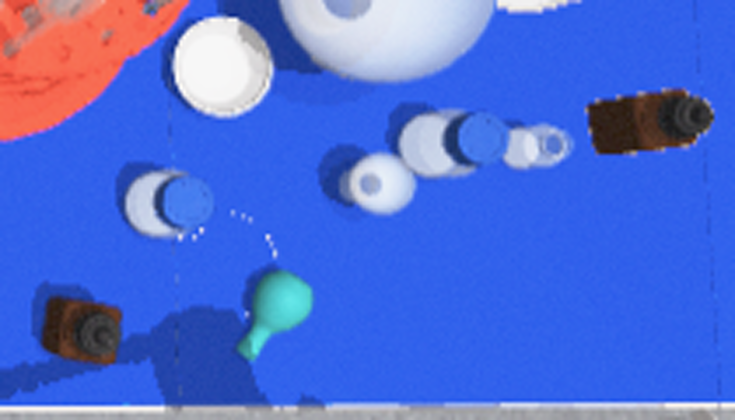

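The top crops show the following.

- **To pack:** strip box (329,307), the only orange bulb (316,275), an amber bottle (413,309) and a blue-capped bottle (438,272).
- **Look-alikes:** turquoise bulb (470,303), a far amber bottle (575,249) that is out of reach at about 0.95 m, and a second blue-capped bottle (515,255) beyond the dish.
- **Choice:** I'm taking the near ones, since the dish lies "to the right behind the bottles".
- **Handwheel:** its red grip bar is at about (168,264).

>>> send_rows(steps=[1, 0, 0, 0, -8.3, 1, 0, 0, 0, -8.3, 1, 0, 0, 0, -8.3, 1, 0, 0, 0, -8.3, 1, 0, 0, 0, -8.3, 1, 0, 0, 0, -8.3, 1, 0, 0, 0, -8.4, 1, 0, 0, 0, -8.4, 1, 4, 2, -1, 0, 1, 4, 2, -1, 0, 1, 4, 2, -1, 0, 1, 4, 2, -1, 0])

```text
clock: 1.4
position: [0.3085, -0.3663, 0.2714]
ee_rot: [-0.0, 0.708, 0.707, 0.0]
contact_force: [1.4, -0.4, 0.3]
width: 0.0852
gripper_force: 0.0
```

>>> send_rows(steps=[1, 4, 2, -1, 0, 1, 4, 2, -1, 0, 1, 4, 2, -1, 0, 1, 4, 2, -1, 0, 1, 4, 1, 0, 0, 1, 3, 0, 0, 0, 1, 0, 0, 0, 0, 1, 0, 0, 0, 0])

```text
clock: 2.2
position: [0.3982, -0.1377, 0.3113]
ee_rot: [0.0, 0.707, 0.708, -0.0]
contact_force: [0.5, -0.6, -0.4]
width: 0.0853
gripper_force: 0.0
```

Run:
```python
from h import *
s=get_state();print(s["position"],s["ee_rot"],s["qpos"])
d=grab("wrist");save(d["color"],"w1")
for n,lo,hi,z in [("orange",(8,130,100),(22,255,255),.02)]:
    for c in blobs(cm(d,lo,hi),100)[:6]: print(n,cv2.boundingRect(c),rectw(d,c,z))
for c in blobs(cm(d,(0,0,170),(180,70,255)),300): print("white",cv2.boundingRect(c),rectw(d,c,.016))
t=grab("top")
for n,p,z in [("wheel rim L/R/T/B centre",(140+97/3,195+207/3),.065),("red a",(140+65/3,195+185/3),.106),("red b",(140+105/3,195+228/3),.106),("bar left",(140+160/3,195+285/3),.07),("bar right",(140+400/3,195+288/3),.07),("stop",(140+157/3,195+69/3),.06),("wellBL",(140+184/3,195+40/3),.014),("wellBR",(140+416/3,195+42/3),.014)]: print(n,ray(t,p,z))
```

```text
[ 0.39822656 -0.13773153  0.31134735] [ 4.12119623e-04  7.06704132e-01  7.07509016e-01 -3.04119392e-04] [-4.97721539e-01 -3.12413702e-04  1.64338851e+00 -8.18924180e-04
  1.49789832e+00 -4.98800424e-01]
orange (368, 112, 43, 74) (array([475.9, -85.9]), -87.9, array([76. , 44.4]))
orange (292, 120, 24, 14) (array([385.3, -62.3]), -3.9, array([24.8, 12.4]))
white (0, 0, 103, 213) (array([101.7, -49.3]), 90.0, array([210. , 114.8]))
white (282, 120, 39, 139) (array([ 381.1, -132.1]), 90.0, array([152.6,  44. ]))
white (0, 32, 34, 122) (array([ 87.7, -33.9]), 66.6, array([125.8,  32.3]))
white (352, 6, 235, 27) (array([549.4,  33.3]), -4.3, array([232.7,  19. ]))
white (522, 0, 64, 17) (array([630.9,  49. ]), 0.0, array([61.3, 13.9]))
white (360, 396, 35, 30) (array([ 478.6, -417.7]), -0.0, array([45.3, 44.8]))
white (371, 0, 66, 14) (array([483.8,  50.2]), 0.0, array([63.6, 11.3]))
white (282, 82, 45, 47) (array([385.5, -41. ]), -2.1, array([45.8, 44.6]))
white (235, 91, 19, 335) (array([ 315.3, -233.6]), 89.9, array([412.8,   2.9]))
wheel rim L/R/T/B centre [0.51039109 0.32318413 0.065     ]
red a [0.52864679 0.3393702  0.106     ]
red b [0.48966404 0.30217122 0.106     ]
bar left [0.43782564 0.26137408 0.07      ]
bar right [0.43394451 0.03952815 0.07      ]
stop [0.64092264 0.27162606 0.06      ]
wellBL [0.67634582 0.25870882 0.014     ]
wellBR [0.67328753 0.03051274 0.014     ]
```

View pics/w1.png

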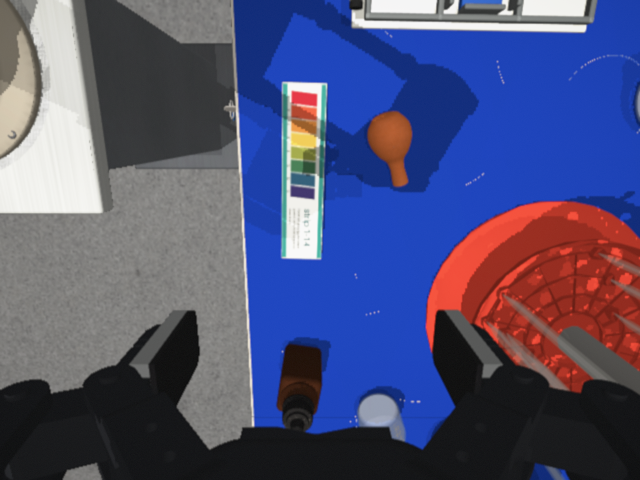

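The wrist view shows the strip box at (304,170) nearly along y, and the orange bulb (390,135) with its neck at (400,185). The amber bottle is at (300,385) and the blue-cap at (382,415). Next I compute the box and bulb poses.

```bash
cat >> h.py <<'E'
def nonblue(d):
    H=hsv(d).astype(int);b=(abs(H[:,:,0]-115)<9)&(H[:,:,1]>150)
    return (~b).astype(np.uint8)
def bulb(d,c,z=.02):
    "bulb: sphere centre by inscribed circle, axis towards the neck tip, box centre"
    m=np.zeros((480,640),np.uint8);cv2.drawContours(m,[c],-1,1,-1)
    D=cv2.distanceTransform(m,cv2.DIST_L2,5);v,u=np.unravel_index(D.argmax(),D.shape)
    s=ray(d,(u,v),z+.003)[:2];P=np.array([ray(d,p[0],z)[:2] for p in c]);M=P-s
    far=M[np.argsort(-np.hypot(*M.T))[:8]].mean(0);a=far/np.hypot(*far)
    pr=M@a
    return s,np.degrees(np.arctan2(a[1],a[0])),s+a*(pr.max()+pr.min())/2,pr.max()-pr.min()
E
python3 - <<'E'
from h import *
d=grab("wrist")
m=nonblue(d);r=np.zeros_like(m);r[65:280,262:345]=1
for c in blobs(m*r,500): print(rectw(d,c,.016),cv2.boundingRect(c))
c=blobs(cm(d,(8,130,100),(22,255,255)),100)[0]; print(bulb(d,c))
E
```

```text
(array([ 384. , -113.6]), 88.5, array([191.9,  47.5])) (281, 80, 47, 179)
(array([ 0.47481544, -0.07011394]), np.float64(-71.00393350195222), array([ 0.48026924, -0.08595645]), np.float64(0.07685722687926838))
```

>>> send_rows(steps=[0.5, 1.2, -0.7, 3, 0.8, 0.5, 1.2, -0.7, 4, 0.7, 0.5, 0, 0, 4, 0, 0.5, 0, 0, 4, 0, 0.5, 0, 0, 4, 0, 0.5, 0, 0, 4, 0, 0.5, 0, 0, 3, 0, 0.5, 0, 0, 2, 0, 0.5, 0, 0, 0, 0, 0.5, 0, 0, 0, 0])

```text
clock: 3.35
position: [0.3847, -0.1148, 0.0313]
ee_rot: [-0.0, 0.717, 0.697, -0.0]
contact_force: [-0.1, -1.5, 0.8]
width: 0.0642
gripper_force: 0.0
```

Run:
```python
from h import *
d=grab("wrist");save(d["color"],"w2");print(get_state()["position"])
m=nonblue(d)
for p in [(.384,-.1135,.016),(.384-.023,-.1135,.016),(.384+.023,-.1135,.016)]: print(proj(d,p))
```

```text
[ 0.38529082 -0.11493532  0.03194176]
[315.30794877 298.19823349]
[261.86600511 299.65010381]
[368.85901445 296.74339862]
```

View pics/w2.png

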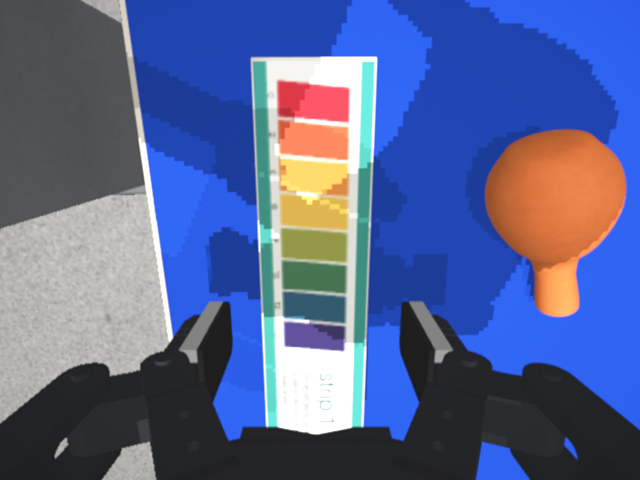

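The box is centred between the fingers, with its edges at columns 262 and 370 as predicted. I descend and grip.

>>> send_rows(steps=[0.5, 0, 0, 1, 0, 0.5, 0, 0, 1, 0, 0.5, 0, 0, 0.5, 0, 0.4, 0, 0, 0.3, 0, -0.3, 0, 0, 0, 0, -0.3, 0, 0, 0, 0, -0.3, 0, 0, 0, 0, -0.3, 0, 0, 0, 0, -0.3, 0, 0, 0, 0], newtons=60)

```text
clock: 4.3
position: [0.3849, -0.1142, 0.0041]
ee_rot: [0.001, 0.716, 0.698, 0.0]
contact_force: [-1.1, 0.1, 6.3]
width: 0.0451
gripper_force: 61.9
```

>>> send_rows(steps=[-0.3, 0, 0, -2, 0, -0.3, 0, 0, -4, 0, -0.3, 0, 0, -4, 0, -0.3, 0, 0, -4, -0.8, -0.3, 2, 2, -4, 0, -0.3, 3, 3, -4, 0, -0.3, 3, 3, -3, 0, -0.3, 2, 1, 0, 0, -0.3, 0, 0, 0, 0, -0.3, 0, 0, 0, 0])

```text
clock: 5.3
position: [0.4694, -0.0203, 0.246]
ee_rot: [-0.0, 0.711, 0.703, -0.001]
contact_force: [0.2, 0.5, -1.5]
width: 0.0451
gripper_force: 61.9
```

Run:
```python
from h import *
d=grab("wrist");save(d["color"],"w3");s=get_state();print(s["position"],s["width"])
t=grab("top");np.savez("t3",**t)
for c in blobs(cm(d,(0,0,165),(180,60,255)),300): print("white",cv2.boundingRect(c),rectw(d,c,.014))
for c in blobs(cm(d,(100,80,150),(113,200,255)),300)[:3]: print("nest",cv2.boundingRect(c),rectw(d,c,.016))
```

```text
[ 0.46906505 -0.02068733  0.24571926] 0.0448847892457814
white (240, 45, 133, 235) (array([461. ,  14.4]), 89.2, array([214., 116.]))
white (462, 59, 78, 78) (array([632.8,  76.3]), 89.3, array([64.2, 62. ]))
white (269, 359, 93, 74) (array([ 466. , -230.9]), -0.7, array([100.3,  94. ]))
white (470, 0, 79, 51) (array([633.6, 134.5]), -0.7, array([62., 38.]))
white (297, 13, 76, 31) (array([486.5, 134.2]), -0.7, array([63.7, 22.9]))
white (380, 0, 153, 173) (array([590.7,  92.7]), -81.8, array([141.4, 135.5]))
white (439, 0, 26, 136) (array([587.4,  99.8]), 89.2, array([108.4,  13.1]))
white (0, 229, 25, 105) (array([160.7, -95.9]), 76.9, array([114.9,  24.6]))
white (276, 0, 13, 43) (array([442.2, 140. ]), 88.2, array([31.9, 10.2]))
white (257, 0, 16, 25) (array([427.7, 147.2]), 87.6, array([18. , 12.6]))
nest (399, 0, 50, 64) (array([561. , 129.8]), 89.0, array([48.2, 38.8]))
```

View pics/w3.png

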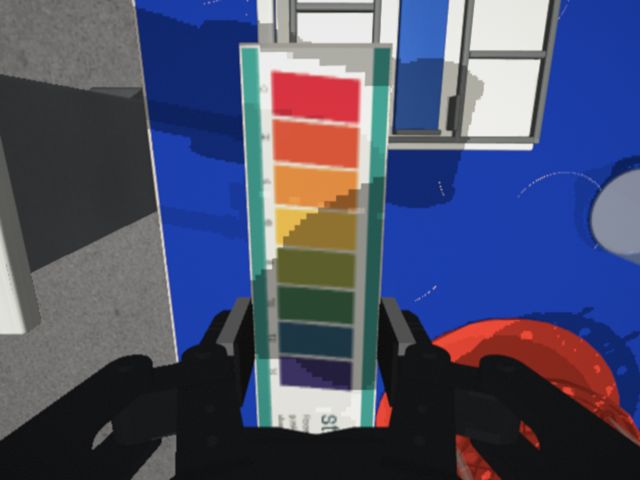

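The crop shows well2 at (500,98), the blue nest at columns 399–449 and the tray at about −0.7° yaw. That puts the nest near (0.562, 0.1495). Carrying the box over it.

>>> send_rows(steps=[-0.3, 3, 1.5, 0, 0, -0.3, 3, 1.5, 0, 0, -0.3, 3, 1.5, 0, 0, -0.3, 3, 1.5, 0, 0, -0.3, 3, 1.5, 0, 0, -0.3, 2.1, 1.6, 0, 0, -0.3, 0, 0, 4, 0, -0.3, 0, 0, 4, 0, -0.3, 0, 0, 4, 0, -0.3, 0, 0, 4, 0, -0.3, 0, 0, 3, 0, -0.3, 0, 0, 0, 0])

```text
clock: 6.6
position: [0.559, 0.1474, 0.0518]
ee_rot: [-0.003, 0.712, 0.702, -0.005]
contact_force: [-1.0, -0.2, -0.9]
width: 0.0452
gripper_force: 61.8
```

Run:
```python
from h import *
d=grab("wrist");save(d["color"],"w4");s=get_state();print(s["position"],s["width"],s["ee_rot"])
for y in (-99,99):
  for x in (-30,30):
    c,sn=np.cos(-.0122),np.sin(-.0122); print(x,y,proj(d,(.562+(c*x-sn*y)/1000,.1495+(sn*x+c*y)/1000,.026)))
```

```text
[0.56135132 0.14792634 0.05444262] 0.04528106004772716 [-0.00166224  0.71214177  0.70202915 -0.00253299]
-30 -99 [266.34348776 462.91809567]
30 -99 [380.90251567 463.57954685]
-30 99 [247.03787581  48.09654208]
30 99 [402.87604658  47.22424984]
```

View pics/w4.png

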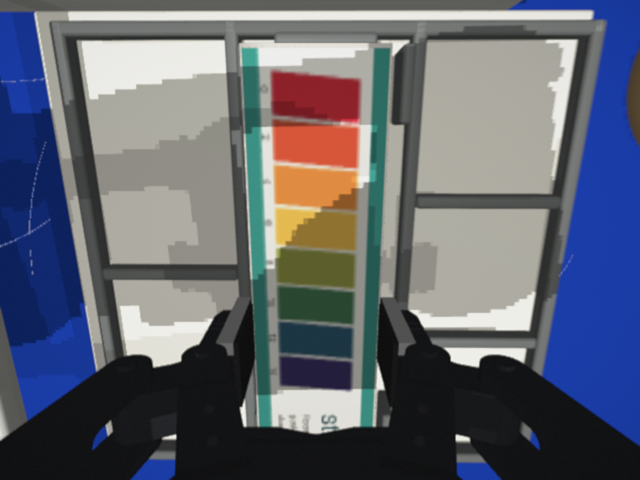

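The box is over the nest between the dividers (columns 237 and 408), with the end plate at row 38 about 2 mm further +y than assumed. I nudge it, lower it and release.

>>> send_rows(steps=[-0.3, 0.2, 0.1, 0, 0, -0.3, 0, 0, 1, 0, -0.3, 0, 0, 1, 0, -0.3, 0, 0, 0.5, 0, -0.3, 0, 0, 0.5, 0, -0.3, 0, 0, 0, 0, -0.3, 0, 0, 0, 0])

```text
clock: 7.35
position: [0.5645, 0.1514, 0.0264]
ee_rot: [-0.0, 0.712, 0.703, -0.0]
contact_force: [0.2, -0.5, -0.9]
width: 0.0449
gripper_force: 61.9
```

>>> send_rows(steps=[-0.3, 0, 0, 0.3, 0, -0.3, 0, 0, 0.2, 0, -0.3, 0, 0, 0, 0, -0.3, 0, 0, 0, 0])

```text
clock: 7.75
position: [0.5644, 0.1514, 0.0214]
ee_rot: [0.0, 0.712, 0.703, -0.0]
contact_force: [-0.5, 0.4, -0.3]
width: 0.0447
gripper_force: 61.9
```

>>> send_rows(steps=[0.1, 0, 0, 0, 0, 0.4, 0, 0, 0, 0, 0.4, 0, 0, 0, 0, 0.4, 0, 0, 0, 0, 0.4, 0, 0, -2, 0, 0.4, 0, 0, -4, 0, 0.4, 0, 0, -4, 0, 0.4, 0, 0, -4, 0, 0.4, -2, 0, -4, 0, 0.4, -2, 0, -4, 0, 0.4, -2, 0, -3, 0, 0.4, 0, 0, 0, 0])

```text
clock: 8.95
position: [0.5662, 0.0894, 0.2769]
ee_rot: [0.004, 0.712, 0.702, 0.003]
contact_force: [-0.2, -0.2, 0.1]
width: 0.0602
gripper_force: 0.0
```

Run:
```python
from h import *
send=get_state();print(send["position"],send["width"])
d=grab("wrist");save(d["color"],"w5");np.savez("w5",**d)
for c in blobs(cm(d,(0,0,165),(180,60,255)),300): print("white",cv2.boundingRect(c),rectw(d,c,.014))
```

```text
[0.56624285 0.08937678 0.27685561] 0.0601508613794713
white (193, 25, 73, 113) (array([489.2, 205.2]), 88.9, array([98.8, 63.5]))
white (351, 26, 71, 75) (array([636.6, 219.8]), 89.1, array([64.1, 63.7]))
white (270, 26, 75, 159) (array([562.3, 180.6]), 89.1, array([144.5,  70.3]))
white (350, 107, 65, 67) (array([634.9, 149.8]), 89.0, array([63.1, 63.1]))
white (202, 147, 67, 95) (array([487.4,  97.9]), 89.1, array([96.6, 63.5]))
white (348, 182, 63, 59) (array([634.1,  78.5]), -1.0, array([63.8, 61.3]))
white (274, 192, 69, 50) (array([560.6,  74.2]), -1.0, array([70.3, 52.1]))
white (172, 12, 257, 117) (array([557. , 213.8]), -0.7, array([233.1, 100.8]))
white (136, 0, 22, 96) (array([415.3, 235.6]), 89.1, array([80.1, 12.7]))
white (193, 239, 219, 13) (array([553.9,  43.9]), -1.1, array([232.4,  13.2]))
white (159, 186, 18, 79) (array([412.6,  67.2]), 89.0, array([83.5, 13.1]))
white (249, 145, 18, 33) (array([511.2, 132. ]), 89.1, array([31.4, 17. ]))
white (186, 149, 13, 77) (array([442.8, 106.4]), 89.1, array([77.2,  8.1]))
```

View pics/w5.png

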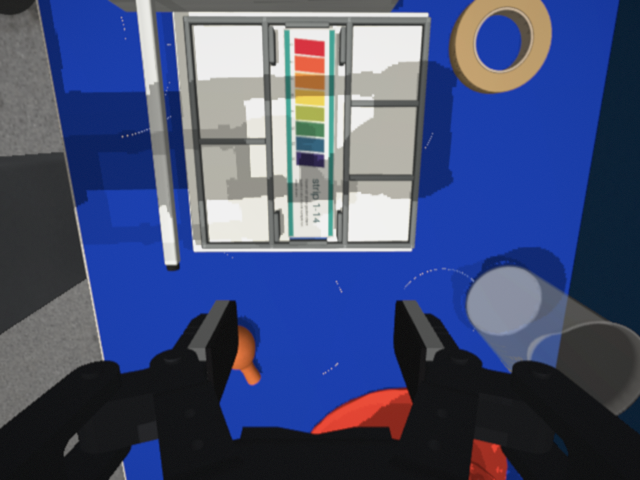

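The strip box lies in its nest (310,140). The bar's free end is at (172,265), and the bulb at (245,350) is partly behind a finger. Now to the bulb.

>>> send_rows(steps=[0.6, -4, -2, 0, 0, 0.6, -4, -2, 0, 0, 0.6, -4, -2, 0, 0, 0.6, -4, -2, 0, 0, 0.6, -4, -1.5, 2, 0, 0.6, 0, 0, 2, -8, 0.6, 0, 0, 0, -8, 0.6, 0, 0, 0, -4, 0.6, 0, 0, 0, 0, 0.6, 0, 0, 0, 0, 0.6, 0, 0, 0, 0])

```text
clock: 10.1
position: [0.466, -0.1069, 0.231]
ee_rot: [-0.0, 0.579, 0.815, -0.0]
contact_force: [-0.9, -0.5, -0.9]
width: 0.0685
gripper_force: 0.0
```

```bash
cat >> h.py <<'E'
def psi(s): return np.degrees(2*np.arctan2(s["ee_rot"][2],s["ee_rot"][1]))
def go(s,p):
    "shift in cm along tool x,y,z to world point p (m)"
    w,x,y,z=s["ee_rot"];return np.round(R.from_quat([x,y,z,w]).as_matrix().T@(np.array(p)-s["position"])*100,2)
E
python3 - <<'E'
from h import *
s=get_state();print(s["position"],s["width"],psi(s),s["qpos"][5])
d=grab("wrist");save(d["color"],"w6")
c=blobs(cm(d,(8,130,100),(22,255,255)),100)[0];b=bulb(d,c); print(b,cv2.boundingRect(c))
print(go(s,(*b[2],s["position"][2])))
w=np.load("w5.npz")
for p in [(145,20),(152,100),(171,262)]: print(ray(w,p,.07))
E
```

```text
[ 0.46600607 -0.10688178  0.23101037] 0.06853471423132129 109.23941353654008 -0.7069424045592824
(array([ 0.475047  , -0.06939875]), np.float64(-72.04341861633074), array([ 0.48027368, -0.0855264 ]), np.float64(0.0765117215942195)) (315, 152, 50, 86)
[ 1.55  2.05 -0.  ]
[0.43671877 0.24572901 0.07      ]
[0.43453243 0.1867278  0.07      ]
[0.43375399 0.04592769 0.07      ]
```

View pics/w6.png

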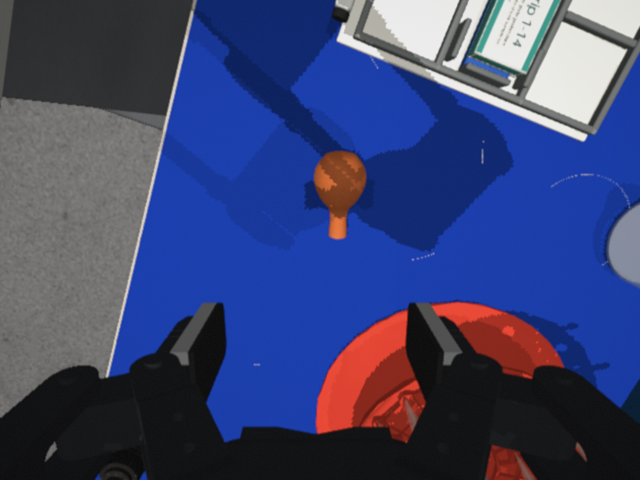

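The bulb lies upright in the view at (339,180)–(337,238), so the tool is aligned with it. Descending to it.

>>> send_rows(steps=[0.6, 0.8, 1, 3, 0.6, 0.6, 0.7, 1, 4, 0.6, 0.6, 0, 0, 4, 0, 0.6, 0, 0, 4, 0, 0.6, 0, 0, 3, 0, 0.6, 0, 0, 2, 0, 0.6, 0, 0, 1, 0, 0.6, 0, 0, 0.5, 0, 0.6, 0, 0, 0, 0, -0.3, 0, 0, 0, 0, -0.3, 0, 0, 0, 0, -0.3, 0, 0, 0, 0])

```text
clock: 11.35
position: [0.4814, -0.0871, 0.0178]
ee_rot: [0.002, 0.587, 0.809, 0.0]
contact_force: [-0.3, 0.6, 4.7]
width: 0.045
gripper_force: 62.7
```

>>> send_rows(steps=[-0.3, 0, 0, 0, 0, -0.3, 0, 0, 0, 0, -0.3, 0, 0, -1, 0, -0.3, 0, 0, -2, 0, -0.3, 0, 0, -4, 0, -0.3, 0, 0, -4, 0, -0.3, 0, 0, 0, 0, -0.3, 0, 0, 0, 0])

```text
clock: 12.15
position: [0.4805, -0.0868, 0.1278]
ee_rot: [0.001, 0.587, 0.809, 0.0]
contact_force: [-0.5, -0.5, -1.0]
width: 0.0446
gripper_force: 62.1
```

Run:
```python
from h import *
s=get_state();print(s["position"],s["width"],psi(s))
```

```text
[ 0.48048893 -0.08675808  0.12777737] 0.04457994775827067 108.06216949200365
```

>>> send_rows(steps=[-0.3, 0, 0, 0, 8, -0.3, 0, 0, 0, 8, -0.3, 0, 0, 0, 3, -0.3, 3.5, 0.2, 0, 0, -0.3, 4, 0.2, 0, 0, -0.3, 4, 0.2, 0, 0, -0.3, 4, 0.2, 0, 0, -0.3, 3, 0, 0, 0, -0.3, 0, 0, 2, 0, -0.3, 0, 0, 2, 0, -0.3, 0, 0, 0, 0, -0.3, 0, 0, 0, 0])

```text
clock: 13.35
position: [0.4901, 0.0981, 0.0854]
ee_rot: [-0.001, 0.713, 0.701, -0.001]
contact_force: [0.5, -0.0, 0.6]
width: 0.045
gripper_force: 62.1
```

Run:
```python
from h import *
s=get_state();print(s["position"],s["width"],psi(s),go(s,(.492,.0985,.0225)))
d=grab("wrist");save(d["color"],"w7")
```

```text
[0.49007301 0.09807631 0.08543882] 0.04499450574529644 89.0636195478583 [0.05 0.21 6.29]
```

View pics/w7.png

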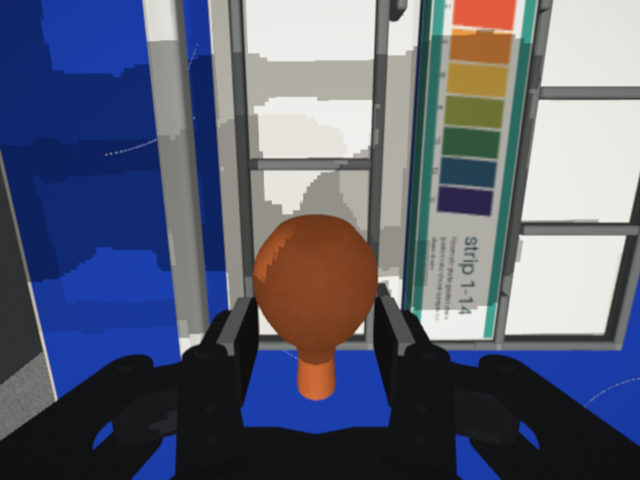

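The bulb hangs over bay1, with the bar's rear edge at column 205 clear of the left finger. Lowering it.

>>> send_rows(steps=[-0.3, 0, 0.2, 1.5, 0, -0.3, 0, 0, 1.5, 0, -0.3, 0, 0, 1.5, 0, -0.3, 0, 0, 1, 0, -0.3, 0, 0, 0.5, 0, -0.3, 0, 0, 0.2, 0, -0.3, 0, 0, 0, 0, -0.3, 0, 0, 0, 0])

```text
clock: 14.2
position: [0.4937, 0.0982, 0.025]
ee_rot: [0.0, 0.713, 0.701, 0.0]
contact_force: [0.4, 0.1, -0.2]
width: 0.0449
gripper_force: 62.1
```

>>> send_rows(steps=[-0.3, 0, -0.2, 0.3, 0, -0.3, 0, 0, 0, 0, 0.2, 0, 0, 0, 0, 0.2, 0, 0, 0, 0, 0.2, 0, 0, 0, 0, 0.2, 0, 0, 0, 0, 0.2, 0, 0, -2, 0, 0.2, 0, 0, -3, 0, 0.2, 0, 0, -4, 0, 0.2, 0, 0, -4, 0, 0.2, 0, 0, -4, 0, 0.2, 0, 0, -4, 0])

```text
clock: 15.4
position: [0.4897, 0.0981, 0.2325]
ee_rot: [-0.001, 0.713, 0.701, -0.001]
contact_force: [0.6, -0.1, 0.4]
width: 0.0513
gripper_force: 0.0
```

>>> send_rows(steps=[0.6, -2.5, 0, 0, 0, 0.6, -2.5, 0, 0, 0, 0.6, 0, 0, 0, 0, 0.6, 0, 0, 0, 0])

```text
clock: 15.8
position: [0.4894, 0.0482, 0.2309]
ee_rot: [-0.001, 0.713, 0.701, -0.001]
contact_force: [-0.3, 0.3, -1.0]
width: 0.0685
gripper_force: 0.0
```

Run:
```python
from h import *
s=get_state();print(s["clock"],s["position"],s["width"],psi(s))
d=grab("wrist");save(d["color"],"w8");t=grab("top")
print([round(float(x),1) for x in go(s,(.386,-.36,.25))])
c=blobs(cm(d,(8,130,100),(22,255,255)),100)[0]; print(bulb(d,c,.027),cv2.boundingRect(c))
a=cv2.resize(t["color"][215:335,380:540],None,fx=2,fy=2); b=cv2.resize(d["color"],(480,360))
o=np.zeros((600,480,3),np.uint8);o[:360]=b;o[360:600,:320]=a;save(o,"c8")
```

```text
15.8 [0.48943356 0.04821324 0.23086189] 0.06854184077087654 88.98852544254275
[-41.0, -9.6, -1.9]
(array([0.49103051, 0.11678531]), np.float64(-89.96347011545252), array([0.49104145, 0.09962865]), np.float64(0.07584225687712426)) (291, 108, 53, 92)
```

View pics/c8.png

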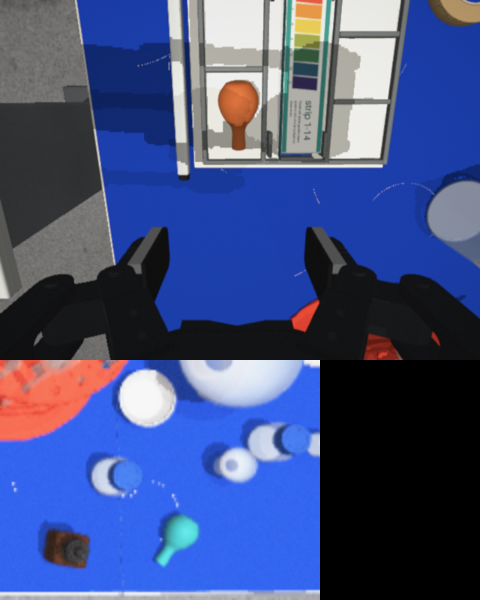

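The bulb sits in bay1 and the box on the nest. The amber bottle is at crop (68,549) and the blue-cap at (117,475). I go to the front of the amber bottle with the tool turned to close along y.

>>> send_rows(steps=[1, -4, -2, -0.5, 0, 1, -4, -2, -0.5, 0, 1, -4, -2, -0.5, 0, 1, -4, -2, -0.5, 0, 1, -4, -2, 0, 0, 1, -4, -2, 0, 0, 1, -4, -2, 0, 0, 1, -4, -2, 0, 0, 1, -4, -2, 0, 0, 1, -3, 0, 0, 0, 1, 0, 0, 0, 0])

```text
clock: 17.0
position: [0.3041, -0.3422, 0.251]
ee_rot: [0.001, 0.714, 0.7, -0.0]
contact_force: [0.5, 1.5, 0.4]
width: 0.0854
gripper_force: 0.0
```

>>> send_rows(steps=[1, 0, 0, 0, 8.4, 1, 0, 0, 0, 8.4, 1, 0, 0, 0, 8.4, 1, 0, 0, 0, 8.4, 1, 0, 0, 0, 8.4, 1, 0, 0, 0, 8.4, 1, 0, 0, 0, 8.4, 1, 0, 0, 0, 8.4, 1, 0, 0, 0, 8.4, 1, 0, 0, 0, 8.4, 1, 0, 0, 0, 8.4, 1, 0, 0, 0, 0])

```text
clock: 18.2
position: [0.3046, -0.3374, 0.2512]
ee_rot: [-0.001, 1.0, -0.028, -0.0]
contact_force: [-0.2, 0.2, 0.3]
width: 0.0854
gripper_force: 0.0
```

Run:
```python
from h import *
s=get_state();print(s["clock"],s["position"],psi(s),s["qpos"][5])
t=grab("top");print("dropper top",ray(t,(418.5,309.5),.128))
d=grab("wrist");save(d["color"],"w9");np.savez("w9",**d)
H=hsv(d)
m=((H[:,:,2]<110)&((H[:,:,0]<25)|(H[:,:,0]>165))&(H[:,:,1]>40)).astype(np.uint8); m[300:]=0
for c in blobs(m,100): print(cv2.boundingRect(c),[rectw(d,c,z) for z in (0,.079)])
print(proj(d,(.386,-.335,0)),proj(d,(.386,-.335,.079)),proj(d,(.386,-.335,.132)))
```

```text
18.2 [ 0.3046242  -0.33739889  0.25117752] -3.220328567851723 0.6367397214163617
dropper top [ 0.38459318 -0.34903657  0.128     ]
(298, 91, 62, 66) [(array([ 380.5, -353.5]), -9.3, array([55.7, 55.5])), (array([ 379.1, -351. ]), -9.3, array([44.5, 44.3]))]
[308.29982572 119.41720217] [306.41524665 116.02216438] [304.50352254 112.57822525]
```

View pics/w9.png

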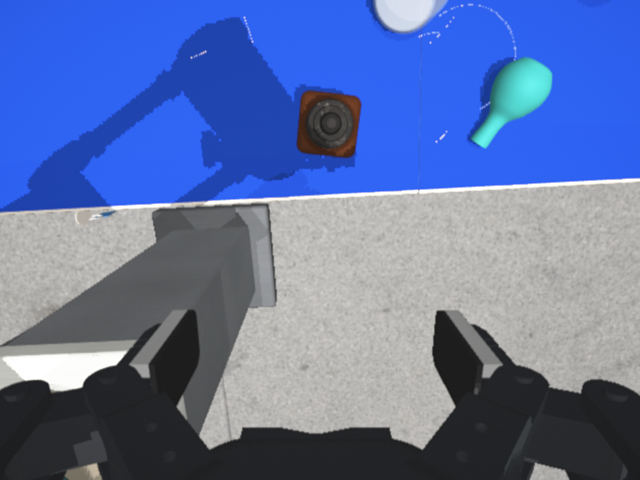

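The amber bottle is seen from right above: square at (329,124), dropper at (331,124), turned −9.3° and centred at (0.380, −0.351). The turquoise bulb and blue-cap are clear of the fingers.

>>> send_rows(steps=[1, 0, 0, 0, 6.1, 1, 4, 0.1, 0, 0, 1, 3.7, 0, 0, 0, 1, 0, 0, 4, 0, 1, 0, 0, 4, 0, 1, 0, 0, 4, 0, 1, 0, 0, 3, 0, 1, 0, 0, 2, 0, 1, 0, 0, 1.2, 0, 1, 0, 0, 0, 0, 1, 0, 0, 0, 0])

```text
clock: 19.4
position: [0.3804, -0.3528, 0.0701]
ee_rot: [0.0, 0.997, -0.082, 0.0]
contact_force: [0.4, -0.8, -0.1]
width: 0.0853
gripper_force: 0.0
```

>>> send_rows(steps=[-0.3, 0, 0, 0, 0, -0.3, 0, 0, 0, 0, -0.3, 0, 0, 0, 0, -0.3, 0, 0, 0, 0, -0.3, 0, 0, 0, 0, -0.3, 0, 0, 0, 0], newtons=70)

```text
clock: 20.0
position: [0.3803, -0.3527, 0.0709]
ee_rot: [0.001, 0.997, -0.082, 0.001]
contact_force: [-0.1, 1.6, 6.8]
width: 0.0447
gripper_force: 70.8
```

Only about 6 mm of flat side is gripped, so I regrip 6 mm lower.

>>> send_rows(steps=[0.4, 0, 0, 0, 0, 0.4, 0, 0, 0, 0, 0.4, 0, 0, 0.6, 0, 0.4, 0, 0, 0, 0, -0.3, 0, 0, 0, 0, -0.3, 0, 0, 0, 0, -0.3, 0, 0, 0, 0, -0.3, 0, 0, 0, 0, -0.3, 0, 0, 0, 0])

```text
clock: 20.9
position: [0.3799, -0.3524, 0.0635]
ee_rot: [0.0, 0.997, -0.082, 0.0]
contact_force: [0.3, 0.9, 0.6]
width: 0.0454
gripper_force: 72.0
```

>>> send_rows(steps=[-0.3, 0, 0, -1, 0, -0.3, 0, 0, -2, 0, -0.3, 0, 0, 0, -4.2, -0.3, 0, 0, 0, -4.2, -0.3, 0, -2, 0, 0, -0.3, 0, -4, 0, 0, -0.3, 0, -4, 0, 0, -0.3, 0, -4, 0, 0, -0.3, 0, -4, 0, 0, -0.3, 0, -4, 0, 0, -0.3, 0, -4, 0, 0, -0.3, 0, -4, 0, 0])

```text
clock: 22.1
position: [0.384, -0.0501, 0.0937]
ee_rot: [-0.0, 1.0, -0.01, -0.0]
contact_force: [0.3, -0.3, -1.5]
width: 0.0453
gripper_force: 72.2
```

>>> send_rows(steps=[-0.3, 0, -3, 0, 0, -0.3, 0, 0, -3, 0, -0.3, 0, 0, -4, 0, -0.3, 0, 0, 0, 0, -0.3, 0, 0, 0, 0])

```text
clock: 22.6
position: [0.3854, -0.0219, 0.164]
ee_rot: [0.0, 1.0, -0.009, 0.001]
contact_force: [-0.1, -0.6, -2.7]
width: 0.0453
gripper_force: 73.4
```

Run:
```python
from h import *
s=get_state();print(s["clock"],s["position"],psi(s),s["width"],go(s,(.6337,.0775,s["position"][2])))
d=grab("wrist");save(d["color"],"w10");np.savez("w10",**d)
t=grab("top");save(t["color"],"t10")
H=hsv(d);m=((H[:,:,2]<110)&((H[:,:,0]<25)|(H[:,:,0]>165))&(H[:,:,1]>40)).astype(np.uint8)
for c in blobs(m,100): print(cv2.boundingRect(c))
w=np.load("w5.npz");print("beaker base",ray(w,(505,300),0),ray(w,(467,300),0))
```

```text
22.6 [ 0.38538164 -0.02188172  0.16403028] -1.038922032069645 0.04526975093862242 [ 24.65 -10.39   0.03]
(251, 227, 130, 154)
beaker base [ 0.78531176 -0.0304679   0.        ] [ 7.41304697e-01 -2.95411445e-02 -5.55111512e-17]
```

>>> send_rows(steps=[-0.3, 2, -1, 0, 0, -0.3, 4, -2, 0, 0, -0.3, 4, -2, 0, 0, -0.3, 4, -2, 0, 0, -0.3, 4, -2, 0, 0, -0.3, 4, -1.4, 0, 0, -0.3, 2.6, 0, 0, 0, -0.3, 0, 0, 0, 0, -0.3, 0, 0, 3, 0, -0.3, 0, 0, 3, 0, -0.3, 0, 0, 0, 0, -0.3, 0, 0, 0, 0])

```text
clock: 23.9
position: [0.6321, 0.0768, 0.1023]
ee_rot: [0.0, 1.0, -0.009, -0.002]
contact_force: [0.6, 0.2, -1.2]
width: 0.0453
gripper_force: 73.2
```

Run:
```python
from h import *
s=get_state();print(s["clock"],s["position"],psi(s),s["width"],go(s,(.6337,.0775,.068)))
d=grab("wrist");save(d["color"],"w11");np.savez("w11",**d)
# tray back-right inner corners of well2 as predicted
for x,y in ((106.5,-39),(106.5,-105)):
    c,sn=np.cos(-.0175),np.sin(-.0175);print(proj(d,(.5615+(c*x-sn*y)/1000,.1508+(sn*x+c*y)/1000,.014)))
for c in blobs(cm(d,(0,0,150),(180,70,255)),300): print("white",cv2.boundingRect(c),rectw(d,c,.014))
```

```text
23.9 [0.63209938 0.07676293 0.10226534] -1.0722850720682753 0.04526443982567466 [ 0.17 -0.08  3.43]
[257.4733833  193.74176176]
[370.76005054 193.49530558]
white (23, 190, 116, 100) (array([640.7, 217.1]), -1.1, array([61.8, 60.3]))
white (142, 191, 111, 99) (array([639. , 146.7]), 88.9, array([62.2, 61.2]))
white (441, 0, 130, 55) (array([751.7, -23.1]), 88.9, array([66.4, 25.3]))
white (261, 190, 108, 61) (array([650.6,  76.8]), 88.9, array([63. , 36.4]))
white (33, 334, 166, 66) (array([571.2, 215.7]), -69.3, array([114.8,  45.5]))
white (91, 303, 143, 13) (array([595.3, 175. ]), 88.9, array([90.8,  8.3]))
white (137, 435, 39, 39) (array([478. , 188.1]), -37.1, array([44.6, 21.4]))
white (378, 178, 11, 119) (array([638.2,  36.5]), -0.8, array([73.5,  4.6]))
white (0, 0, 56, 109) (array([740.1, 227. ]), -18.5, array([55. , 26.6]))
```

>>> send_rows(steps=[-0.3, 0.2, 0, 1, 0, -0.3, 0, 0, 1, 0, -0.3, 0, 0, 0.7, 0, -0.3, 0, 0, 0.5, 0, -0.3, 0, 0, 0.2, 0, -0.3, 0, 0, 0, 0, -0.3, 0, 0, 0, 0])

```text
clock: 24.65
position: [0.6359, 0.077, 0.0697]
ee_rot: [0.0, 1.0, -0.009, 0.0]
contact_force: [-0.1, 0.1, -2.0]
width: 0.0453
gripper_force: 73.3
```

>>> send_rows(steps=[-0.3, 0, 0, 0.2, 0, -0.3, 0, 0, 0, 0, -0.3, 0, 0, 0, 0])

```text
clock: 24.95
position: [0.6357, 0.077, 0.0676]
ee_rot: [0.0, 1.0, -0.009, 0.0]
contact_force: [0.3, -0.4, -1.8]
width: 0.0452
gripper_force: 73.4
```

>>> send_rows(steps=[-0.3, 0, 0, 0.1, 0, -0.3, 0, 0, 0, 0, 0.1, 0, 0, 0, 0, 0.4, 0, 0, 0, 0, 0.5, 0, 0, 0, 0, 0.5, 0, 0, 0, 0, 0.5, 0, 0, -2, 0, 0.5, 0, 0, -4, 0, 0.5, 0, 0, -4, 0, 0.5, 0, 0, -4, 0, 0.5, 0, 0, -3, 0])

```text
clock: 26.05
position: [0.6363, 0.077, 0.2393]
ee_rot: [0.0, 1.0, -0.009, 0.002]
contact_force: [0.9, 0.7, 0.7]
width: 0.0643
gripper_force: 0.0
```

>>> send_rows(steps=[1, -4, 0, 0, 0, 1, -4, 0, 0, 0, 1, -4, 0, 0, 0, 1, -2, 0, 0, 0, 1, 0, 0, 0, 0])

```text
clock: 26.55
position: [0.4926, 0.0797, 0.2368]
ee_rot: [0.0, 1.0, -0.009, -0.001]
contact_force: [0.8, 1.1, -0.2]
width: 0.0851
gripper_force: 0.0
```

Run:
```python
from h import *
s=get_state();print(s["clock"],s["position"],psi(s),s["width"])
d=grab("wrist");save(d["color"],"w12");np.savez("w12",**d)
t=grab("top");save(t["color"],"t12")
H=hsv(d);m=((H[:,:,2]<110)&((H[:,:,0]<25)|(H[:,:,0]>165))&(H[:,:,1]>40)).astype(np.uint8)
for c in blobs(m,200)[:4]: print(cv2.boundingRect(c),[rectw(d,c,z) for z in (.004,.083)])
c=blobs(cm(d,(8,130,100),(22,255,255)),100)[:2]; print([cv2.boundingRect(k) for k in c])
H=hsv(t)
for nm,lo,hi in (("orange",(8,150,120),(20,255,255)),("brown",(0,80,10),(15,255,110))):
  for c in blobs(cm(t,lo,hi),25): print(nm,cv2.boundingRect(c))
```

```text
26.55 [0.49259708 0.07974064 0.23684425] -1.0088439653989691 0.08507410330725171
(281, 0, 68, 70) [(array([641.5,  77.9]), 89.0, array([56.7, 53.2])), (array([624.7,  78.1]), 89.0, array([44.8, 42. ]))]
(0, 209, 41, 43) [(array([477.7, 374.1]), -71.2, array([48.9, 32.8])), (array([495.4, 311.8]), -71.2, array([38.6, 25.9]))]
(36, 18, 35, 20) [(array([650.8, 299.6]), 71.3, array([28.1, 13.1])), (array([632.1, 253. ]), 71.3, array([22.2, 10.3]))]
[(252, 189, 85, 49), (176, 115, 15, 32)]
brown (559, 241, 30, 18)
brown (253, 211, 18, 18)
```

>>> send_rows(steps=[1, -4, 2, 0, 0, 1, -4, 4, 0, 0, 1, -4, 4, 0, 0, 1, 0, 4, 0, 0, 1, 0, 4, 0, 0, 1, 0, 4, 0, 0, 1, 0, 4, 0, 0, 1, 0, 4, 0, 0, 1, 0, 4, 0, 0, 1, 0, 4, 0, 0, 1, 0, 4, -1, 0, 1, 0, 4, 0, 0])

```text
clock: 27.85
position: [0.378, -0.373, 0.2472]
ee_rot: [0.001, 1.0, -0.009, 0.001]
contact_force: [0.1, -0.3, 1.3]
width: 0.0854
gripper_force: 0.0
```

>>> send_rows(steps=[1, 0, 2, 0, 0, 1, 0, 0, 0, 0, 1, 0, 0, 0, 0])

```text
clock: 28.15
position: [0.3766, -0.3886, 0.2457]
ee_rot: [-0.001, 1.0, -0.009, -0.0]
contact_force: [-0.2, -0.3, 0.1]
width: 0.0856
gripper_force: 0.0
```

Run:
```python
from h import *
s=get_state();print(s["clock"],s["position"],psi(s),s["width"])
d=grab("wrist");save(d["color"],"w13");np.savez("w13",**d)
H=hsv(d)
p=proj(d,(.478,-.405,.105)).astype(int);print("pred cap",p,H[p[1],p[0]],"table",H[100,200])
for r in range(-60,61,12): print([tuple(H[min(max(p[1]+r,0),479),p[0]+k]) for k in range(-60,61,20)])
```

```text
28.15 [ 0.3766218  -0.38861736  0.245667  ] -1.065591220932044 0.08562171990128276
pred cap [337  81] [110 180 250] table [113 202 186]
[(np.uint8(112), np.uint8(203), np.uint8(247)), (np.uint8(112), np.uint8(203), np.uint8(247)), (np.uint8(112), np.uint8(204), np.uint8(247)), (np.uint8(112), np.uint8(203), np.uint8(247)), (np.uint8(112), np.uint8(203), np.uint8(247)), (np.uint8(112), np.uint8(203), np.uint8(246)), (np.uint8(112), np.uint8(204), np.uint8(246))]
[(np.uint8(112), np.uint8(203), np.uint8(248)), (np.uint8(112), np.uint8(204), np.uint8(248)), (np.uint8(112), np.uint8(204), np.uint8(248)), (np.uint8(112), np.uint8(203), np.uint8(248)), (np.uint8(112), np.uint8(204), np.uint8(248)), (np.uint8(112), np.uint8(204), np.uint8(246)), (np.uint8(112), np.uint8(202), np.uint8(246))]
[(np.uint8(112), np.uint8(202), np.uint8(248)), (np.uint8(112), np.uint8(204), np.uint8(248)), (np.uint8(112), np.uint8(203), np.uint8(248)), (np.uint8(112), np.uint8(203), np.uint8(248)), (np.uint8(112), np.uint8(201), np.uint8(234)), (np.uint8(112), np.uint8(204), np.uint8(244)), (np.uint8(112), np.ui
[... 1962 characters left out ...]
nt8(112), np.uint8(204), np.uint8(247))]
[(np.uint8(112), np.uint8(208), np.uint8(188)), (np.uint8(112), np.uint8(209), np.uint8(187)), (np.uint8(112), np.uint8(204), np.uint8(248)), (np.uint8(112), np.uint8(203), np.uint8(247)), (np.uint8(112), np.uint8(202), np.uint8(249)), (np.uint8(111), np.uint8(205), np.uint8(248)), (np.uint8(112), np.uint8(203), np.uint8(248))]
[(np.uint8(112), np.uint8(208), np.uint8(188)), (np.uint8(112), np.uint8(209), np.uint8(187)), (np.uint8(112), np.uint8(208), np.uint8(188)), (np.uint8(112), np.uint8(208), np.uint8(189)), (np.uint8(112), np.uint8(207), np.uint8(186)), (np.uint8(112), np.uint8(203), np.uint8(248)), (np.uint8(112), np.uint8(202), np.uint8(248))]
```

Cap pixels have H 108–111 with S 160–190, so a mask will isolate them.

Run:
```python
from h import *
s=get_state();d=dict(np.load("w13.npz"));H=hsv(d)
m=cv2.inRange(H,(105,100,100),(111,192,255));m=cv2.morphologyEx(m,cv2.MORPH_OPEN,np.ones((3,3)))
for c in blobs(m,200)[:3]:
    (u,v),r=cv2.minEnclosingCircle(c);print((u,v),r,cv2.boundingRect(c),ray(d,(u,v),.1),"diam",np.linalg.norm(ray(d,(u-r,v),.105)-ray(d,(u+r,v),.105)))
m=cv2.inRange(H,(0,0,120),(180,192,255));m[300:]=0
for c in blobs(m,200)[:4]: print("body+cap",cv2.boundingRect(c),rectw(d,c,.0),rectw(d,c,.08))
t=grab("top");H=hsv(t);m=cv2.inRange(H,(100,100,80),(111,192,255))[255:290,420:460]
for c in blobs(m,20): (u,v),r=cv2.minEnclosingCircle(c);print("top",u+420,v+255,r,ray(t,(u+420,v+255),.1))
```

```text
(364.3479309082031, 77.95622253417969) 34.34067153930664 (334, 45, 62, 67) [ 0.48043092 -0.42316185  0.1       ] diam 0.0454644540470148
body+cap (0, 0, 640, 300) (array([ 416. , -392.4]), 88.9, array([676.6, 279.6])) (array([ 422.1, -391.9]), 88.9, array([537. , 221.9]))
body+cap (525, 0, 115, 97) (array([ 507.6, -634.1]), -54.7, array([109.4,  62.1])) (array([ 494.8, -583.8]), -54.7, array([86.8, 49.3]))
body+cap (95, 0, 180, 31) (array([ 546.5, -277.9]), 88.9, array([155. ,  23.4])) (array([ 525.7, -301.1]), 88.9, array([123. ,  18.5]))
body+cap (416, 108, 74, 124) (array([ 402.3, -527.1]), -11.2, array([117. ,  60.6])) (array([ 411.2, -498.9]), -11.2, array([92.9, 48.1]))
top 442.5645160675049 272.8548393249512 8.164800643920898 [ 0.48117065 -0.42347229  0.1       ]
```

>>> send_rows(steps=[1, 0, 0, 0, 8.3, 1, 0, 0, 0, 8.3, 1, 0, 0, 0, 8.3, 1, 4, -0.5, 0, 0, 1, 4, -0.5, 0, 0, 1, 2.8, -0.5, 0, 0, 1, 0, 0, 0, 0, 1, 0, 0, 4, 0, 1, 0, 0, 3, 0, 1, 0, 0, 0, 0, 1, 0, 0, 0, 0])

```text
clock: 29.35
position: [0.4798, -0.4218, 0.1772]
ee_rot: [-0.0, 0.975, -0.224, -0.0]
contact_force: [0.7, -0.5, 2.1]
width: 0.0856
gripper_force: 0.0
```

Run:
```python
from h import *
s=get_state();print(s["clock"],s["position"],psi(s),s["width"],go(s,(.4805,-.423,.037)))
```

```text
29.35 [ 0.47983732 -0.42180595  0.1771596 ] -25.891038628625637 0.08561244135793228 [ 0.12  0.08 14.02]
```

>>> send_rows(steps=[1, 0.1, 0.1, 3, 0, 1, 0, 0, 3, 0, 1, 0, 0, 3, 0, 1, 0, 0, 3, 0, 1, 0, 0, 1.5, 0, 1, 0, 0, 0.5, 0, 1, 0, 0, 0, 0, -0.2, 0, 0, 0, 0, -0.2, 0, 0, 0, 0, -0.2, 0, 0, 0, 0, -0.2, 0, 0, 0, 0, -0.2, 0, 0, 0, 0])

```text
clock: 30.55
position: [0.4819, -0.4252, 0.039]
ee_rot: [0.001, 0.974, -0.224, 0.002]
contact_force: [0.4, 1.1, 6.0]
width: 0.0525
gripper_force: 73.8
```

>>> send_rows(steps=[-0.2, 0, 0, 0, 0, -0.2, 0, 0, -1, 0, -0.2, 0, 0, -1.5, 0, -0.2, 0, 0, -0.5, 0, -0.2, 0, 0, 0, 0])

```text
clock: 31.05
position: [0.4812, -0.4248, 0.0679]
ee_rot: [0.001, 0.975, -0.224, 0.001]
contact_force: [0.3, -0.6, -1.4]
width: 0.0528
gripper_force: 73.6
```

>>> send_rows(steps=[-0.2, -2, 0, 0, 0, -0.2, -4, 0, 0, 0, -0.2, -4, 0, 0, 0, -0.2, -1, 0, 0, -8.3, -0.2, 0, 0, 0, -8.3, -0.2, 0, 0, 0, -8.3, -0.2, 0, -3, 0, 0, -0.2, 0, -4, 0, 0, -0.2, 0, -4, 0, 0, -0.2, 0, -4, 0, 0, -0.2, 0, -4, 0, 0, -0.2, 0, -4, 0, 0])

```text
clock: 32.25
position: [0.3853, -0.1445, 0.0662]
ee_rot: [-0.0, 1.0, -0.009, -0.0]
contact_force: [1.6, 0.6, -1.4]
width: 0.0529
gripper_force: 73.7
```

>>> send_rows(steps=[-0.2, 0, -4, 0, 0, -0.2, 0, -4, 0, 0, -0.2, 0, -4, 0, 0, -0.2, 0, 0, 0, 0, -0.2, 0, 0, 0, 0])

```text
clock: 32.75
position: [0.3878, -0.0255, 0.0663]
ee_rot: [0.0, 1.0, -0.007, -0.0]
contact_force: [0.6, -0.2, -0.9]
width: 0.0526
gripper_force: 73.8
```

Run:
```python
from h import *
s=get_state();print(s["clock"],s["position"],psi(s),s["width"],s["contact_force"],go(s,(.6363,.2215,.16)))
d=grab("wrist");save(d["color"],"w14");t=grab("top");save(t["color"],"t14");H=hsv(d)
m=cv2.inRange(H,(105,100,100),(111,192,255));m=cv2.morphologyEx(m,cv2.MORPH_OPEN,np.ones((3,3)))
for c in blobs(m,200)[:3]: print(cv2.boundingRect(c))
```

```text
32.75 [ 0.38777999 -0.02547875  0.06632686] -0.85898131260427 0.05261415394891052 [ 0.6060638  -0.18585008 -0.8630162 ] [ 24.48 -25.06  -9.38]
(234, 324, 165, 111)
(254, 320, 67, 50)
```

>>> send_rows(steps=[-0.2, 0, 0, -2, -8.2, -0.2, 0, 0, -3, -8.2, -0.2, 0, 0, -2.5, -8.2, -0.2, 0, 0, 0, -8.2, -0.2, 0, 0, 0, -8.2, -0.2, 0, 0, 0, -8.2, -0.2, 0, 0, 0, -8.2, -0.2, 0, 0, 0, -8.2, -0.2, 0, 0, 0, -8.2, -0.2, 0, 0, 0, -8.2, -0.2, 0, 0, 0, -8, -0.2, 0, 0, 0, 0])

```text
clock: 34.05
position: [0.3881, -0.0276, 0.1414]
ee_rot: [0.0, 0.715, 0.7, -0.0]
contact_force: [-0.1, 0.3, -1.5]
width: 0.0527
gripper_force: 73.9
```

>>> send_rows(steps=[-0.2, 2, 2.5, 0, 0, -0.2, 3, 4, 0, 0, -0.2, 3, 4, 0, 0, -0.2, 3, 4, 0, 0, -0.2, 3, 4, 0, 0, -0.2, 3, 4, 0, 0, -0.2, 1, 1.9, 0, 0, -0.2, 0, 0, 0, 0, -0.2, 0, 0, 0, 0])

```text
clock: 34.95
position: [0.6347, 0.1482, 0.1404]
ee_rot: [-0.001, 0.714, 0.7, -0.001]
contact_force: [-0.2, -0.3, -2.0]
width: 0.0523
gripper_force: 73.9
```

Run:
```python
from h import *
s=get_state();print(s["clock"],s["position"],psi(s),s["width"],s["contact_force"],go(s,(.635,.1495,.0435)))
d=grab("wrist");save(d["color"],"w15")
for c in blobs(cm(d,(0,0,150),(180,70,255)),300): print("white",cv2.boundingRect(c),rectw(d,c,.014))
H=hsv(d);m=cv2.inRange(H,(105,100,100),(111,192,255));m=cv2.morphologyEx(m,cv2.MORPH_OPEN,np.ones((3,3)))
for c in blobs(m,200)[:3]: print("blue",cv2.boundingRect(c))
```

```text
34.95 [0.63473255 0.14823038 0.14040212] 88.80402753256703 0.0522559799317743 [-0.23942995 -0.34216633 -2.04154981] [0.14 0.05 9.69]
white (149, 75, 222, 266) (array([602.7, 163.1]), -87.5, array([189.3, 135.1]))
white (269, 74, 101, 104) (array([637.8, 221.1]), 89.6, array([64.2, 63.6]))
white (39, 76, 104, 83) (array([491.7, 229.9]), -1.2, array([60.6, 50.4]))
white (21, 19, 290, 25) (array([545.5, 279.5]), -1.0, array([175.7,  12.7]))
white (59, 152, 94, 77) (array([490.8, 182.4]), 0.1, array([60.1, 50.9]))
white (69, 239, 100, 121) (array([489.6, 101. ]), 89.3, array([95.6, 60.6]))
white (9, 55, 370, 107) (array([559.9, 234. ]), -0.7, array([229.9,  63.3]))
white (155, 132, 29, 192) (array([532.3, 151.7]), 89.1, array([137.3,   6. ]))
white (464, 438, 43, 39) (array([764.6, -48.8]), -55.5, array([52.2, 27.2]))
white (82, 314, 40, 47) (array([470.8,  72.4]), 89.6, array([38.9, 23.7]))
white (53, 274, 26, 99) (array([444.7,  83.4]), -89.9, array([81. ,  5.7]))
white (0, 367, 14, 56) (array([386.1,  22. ]), 76.3, array([52.1, 10.3]))
white (481, 48, 52, 89) (array([759.4, 242.5]), -71.4, array([54.9, 25.8]))
```

>>> send_rows(steps=[-0.2, 0.2, 0.1, 3, 0, -0.2, 0, 0, 3, 0, -0.2, 0, 0, 1, 0, -0.2, 0, 0, 0.5, 0, -0.2, 0, 0, 0.5, 0, -0.2, 0, 0, 0.5, 0, -0.2, 0, 0, 0.5, 0, -0.2, 0, 0, 0.3, 0, -0.2, 0, 0, 0, 0, -0.2, 0, 0, 0, 0])

```text
clock: 36.0
position: [0.6364, 0.1515, 0.0486]
ee_rot: [0.0, 0.713, 0.701, 0.0]
contact_force: [-0.5, -0.4, -1.1]
width: 0.0526
gripper_force: 73.9
```

>>> send_rows(steps=[-0.2, 0, 0, 0.3, 0, -0.2, 0, 0, 0.3, 0, -0.2, 0, 0, 0, 0, -0.2, 0, 0, 0, 0])

```text
clock: 36.4
position: [0.6365, 0.1514, 0.043]
ee_rot: [0.0, 0.713, 0.701, 0.0]
contact_force: [-0.7, 0.0, 4.0]
width: 0.0527
gripper_force: 74.4
```

Contact at the expected height, so I release, rise and look.

>>> send_rows(steps=[0.2, 0, 0, 0, 0, 0.6, 0, 0, 0, 0, 0.6, 0, 0, 0, 0, 0.6, 0, 0, 0, 0, 0.6, 0, 0, -2, 0, 0.6, 0, 0, -4, 0, 0.6, 0, 0, -4, 0, 0.6, 0, 0, -4, 0, 0.6, 0, 0, -4, 0, 0.6, 0, 0, -4, 0, 0.6, 0, 0, -2, 0, 0.6, 0, 0, 0, 0])

```text
clock: 37.6
position: [0.6379, 0.1517, 0.2865]
ee_rot: [0.002, 0.713, 0.701, 0.003]
contact_force: [0.6, -0.5, -0.6]
width: 0.0681
gripper_force: 0.0
```

>>> send_rows(steps=[0.6, 0, -4, 0, 0, 0.6, 0, -4, 0, 0, 0.6, 0, -4, 0, 0, 0.6, 0, 0, 0, 0, 0.6, 0, 0, 0, 0])

```text
clock: 38.1
position: [0.5153, 0.1536, 0.2814]
ee_rot: [-0.0, 0.713, 0.701, -0.001]
contact_force: [0.5, 0.3, 0.4]
width: 0.0682
gripper_force: 0.0
```

Run:
```python
from h import *
s=get_state();print(s["clock"],s["position"],psi(s),s["width"],s["qpos"].round(2))
d=grab("wrist");save(d["color"],"w16");t=grab("top")
m=cv2.bitwise_or(cv2.inRange(hsv(d),(0,150,90),(6,255,255)),cv2.inRange(hsv(d),(175,150,90),(180,255,255)))
for c in blobs(m,80)[:4]: print("red wrist",cv2.boundingRect(c),rectw(d,c,.106))
m=cv2.inRange(hsv(t),(0,150,90),(6,255,255))|cv2.inRange(hsv(t),(175,150,90),(180,255,255));m[:,300:]=0
for c in blobs(m,20)[:4]: print("red top",cv2.boundingRect(c),rectw(t,c,.106))
o=np.zeros((600,640,3),np.uint8);o[:300,:400]=cv2.resize(d["color"],(400,300));o[300:,:]=cv2.resize(t["color"][185:310,140:400],(640,300));save(o,"c16")
```

```text
38.1 [0.51526775 0.15362168 0.28140166] 88.99307201142477 0.0681754931712496 [ 0.16  0.2   1.49 -0.    1.46  0.18]
red wrist (485, 445, 52, 35) (array([705.6, -93.9]), -1.0, array([51.5, 41.5]))
red wrist (266, 0, 31, 26) (array([492.9, 305.9]), -1.1, array([21.3, 15.9]))
red wrist (355, 116, 27, 14) (array([556.2, 229.9]), -5.2, array([20.8,  9. ]))
red wrist (354, 131, 27, 14) (array([556. , 218.6]), -4.5, array([20.4,  9. ]))
red top (168, 269, 11, 5) (array([489.7, 307.7]), 89.7, array([27.2, 10.8]))
```

View pics/c16.png

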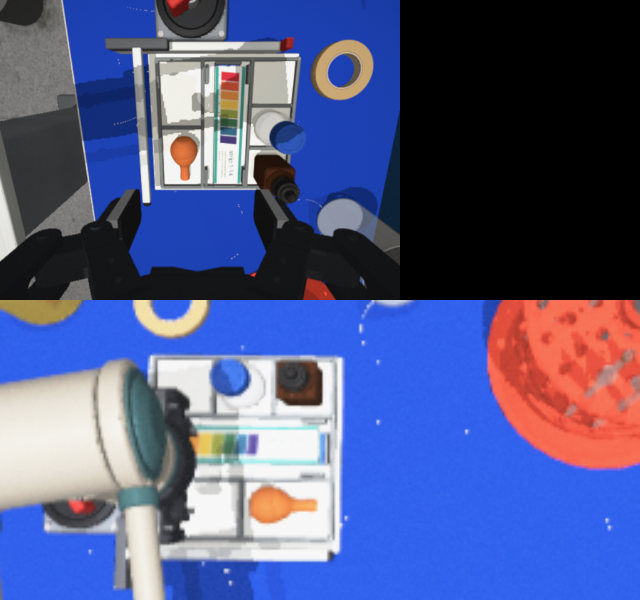

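The composite shows the blue-cap bottle upright in the middle well (268,130), the amber upright in the right well (275,172), the bulb in bay1 and the box on the nest. The handwheel is partly in view at (190,10), so I move over it to measure.

>>> send_rows(steps=[0.6, 3, 0, 0, 0, 0.6, 4, 0, 0, 0, 0.6, 2.5, 0, 0, 0, 0.6, 0, 0, 0, 0, 0.6, 0, 0, 0, 0])

```text
clock: 38.7
position: [0.5189, 0.2487, 0.2814]
ee_rot: [0.0, 0.713, 0.701, -0.001]
contact_force: [0.5, -0.3, 0.5]
width: 0.0683
gripper_force: 0.0
```

Run:
```python
from h import *
s=get_state();print(s["clock"],s["position"],psi(s))
d=grab("wrist");save(d["color"],"w17");H=hsv(d)
m=cv2.inRange(H,(0,150,90),(6,255,255))|cv2.inRange(H,(175,150,90),(180,255,255))
for c in blobs(m,80)[:4]: print("red",cv2.boundingRect(c),rectw(d,c,.106))
p=proj(d,(.5125,.3255,.065));print("pred",p)
k=(H[:,:,2]<70).astype(np.uint8);k[290:]=0
for c in blobs(k|(m>0),500)[:3]:
    (u,v),r=cv2.minEnclosingCircle(c);print("blk",(u,v),r,ray(d,(u,v),.06),cv2.boundingRect(c),2*np.linalg.norm(ray(d,(u+r,v),.06)-ray(d,(u,v),.06)))
```

```text
38.7 [0.51887966 0.24868103 0.28136391] 89.01101918267113
red (268, 92, 68, 57) (array([508.9, 327. ]), 34.6, array([58.6, 13.6]))
red (350, 215, 25, 13) (array([556.3, 247.9]), -6.6, array([20.8,  8.7]))
red (350, 229, 25, 12) (array([556.4, 236.5]), -5.2, array([20.6,  8.6]))
red (438, 174, 18, 18) (array([624.4, 278.8]), -64.9, array([16.5, 10.8]))
pred [307.31429728 123.66434946]
blk (302.5, 121.0) 54.251827239990234 [0.50824161 0.32789928 0.06      ] (252, 67, 103, 107) 0.09498667753237287
blk (71.29693603515625, 252.9760284423828) 74.05557250976562 [0.2830393  0.21107796 0.06      ] (0, 199, 137, 91) 0.14218918599426508
blk (32.89215850830078, 40.63725662231445) 44.09164810180664 [0.28598206 0.39564987 0.06      ] (0, 0, 77, 75) 0.0732789075361554
```

>>> send_rows(steps=[0.2, 0, 0, 0, 8, 0.2, 0, 0, 0, 8, 0.2, 0, 0, 0, 8, 0.2, 0, 0, 0, 8, 0.2, 0, 0, 0, 8, 0.2, 0, 0, 0, 8, 0.2, 0, 0, 0, 6.4, 0.2, 1.8, -3.5, 0, 0, 0.2, 1.8, -3.5, 0, 0, 0.2, 0, 0, 4, 0, 0.2, 0, 0, 4, 0, 0.2, 0, 0, 4, 0])

```text
clock: 39.95
position: [0.5087, 0.3258, 0.1614]
ee_rot: [0.0, 0.955, 0.297, 0.001]
contact_force: [-0.1, -0.6, 0.2]
width: 0.0509
gripper_force: 0.0
```

>>> send_rows(steps=[0.2, 0, 0, 1.5, 0, 0.2, 0, 0, 0, 0, 0.2, 0, 0, 0, 0])

```text
clock: 40.25
position: [0.5089, 0.326, 0.1479]
ee_rot: [0.0, 0.955, 0.296, 0.0]
contact_force: [0.8, -0.3, 0.6]
width: 0.0514
gripper_force: 0.0
```

Run:
```python
from h import *
s=get_state();print(s["clock"],s["position"],psi(s),s["qpos"].round(2),s["width"],go(s,(.5089,.327,.073)))
```

```text
40.25 [0.50891653 0.32596879 0.14790237] 34.490142678500774 [ 0.45  0.37  1.57 -0.    1.2   1.42] 0.05142683389580032 [ 0.05 -0.09  7.49]
```

>>> send_rows(steps=[0.2, 0.1, -0.1, 3, 0, 0.2, 0, 0, 3, 0, 0.2, 0, 0, 1.2, 0, 0.2, 0, 0, 0, 0, -0.9, 0, 0, 0, 0, -0.9, 0, 0, 0, 0, -0.9, 0, 0, 0, 0, -0.9, 0, 0, 0, 0, -0.9, 0, 0, 0, 0, -0.9, 0, 0, 0, 0], newtons=40)

```text
clock: 41.25
position: [0.5101, 0.328, 0.0776]
ee_rot: [0.0, 0.955, 0.297, 0.002]
contact_force: [1.2, -2.5, 6.2]
width: 0.0199
gripper_force: 39.1
```

>>> send_rows(steps=[-0.9, 0, 0, 0, 0, -0.9, 0, 0, 0, 0])

```text
clock: 41.45
position: [0.51, 0.328, 0.0776]
ee_rot: [0.0, 0.955, 0.297, 0.002]
contact_force: [1.1, -2.0, 6.0]
width: 0.0191
gripper_force: 39.1
```

Run:
```python
from h import *
s=get_state();print(s["clock"],s["position"],psi(s),s["width"],s["gripper_force"],s["contact_force"],s["moment"])
```

```text
41.45 [0.51003644 0.32801238 0.07759771] 34.59292270440987 0.019141508268192234 39.086413979530334 [ 1.12317677 -2.02934798  6.04053921] [-0.54370742 -0.27435789 -0.0021135 ]
```

>>> send_rows(steps=[-0.9, 0, 0, 0, -3, -0.9, 0, 0, 0, -5, -0.9, 0, 0, 0, -6, -0.9, 0, 0, 0, -6, -0.9, 0, 0, 0, 0, -0.9, 0, 0, 0, 0])

```text
clock: 42.05
position: [0.5097, 0.3283, 0.0776]
ee_rot: [0.0, 0.889, 0.459, 0.002]
contact_force: [0.6, -1.0, 6.5]
width: 0.0194
gripper_force: 39.2
```

Run:
```python
from h import *
s=get_state();print(s["clock"],s["position"],psi(s),s["width"],s["gripper_force"],s["contact_force"],s["moment"])
t=grab("top");save(t["color"],"t17");d=grab("wrist");save(d["color"],"w18")
# bar free right end: white pixels around x .42-.50, y .04-.1 at z=.07, column at fixed y
H=hsv(t)
for y in (.05,.08):
    r=[]
    for x in np.arange(.40,.50,.002):
        u,v=proj(t,(x,y,.07)).round().astype(int);r.append(int(H[v,u,1]<60 and H[v,u,2]>150))
    print(y,"".join(map(str,r)))
```

```text
42.05 [0.50974812 0.32833912 0.07761267] 54.59033206046689 0.019411020608082866 39.18781042098999 [ 0.62342248 -1.04688937  6.5317051 ] [-0.37353084 -0.1256325   0.09042964]
0.05 00000000000000000000111111111111111111111111111111
0.08 00000000000000000000111111111111111111111100000000
```

>>> send_rows(steps=[-0.9, 0, 0, 0, -4, -0.9, 0, 0, 0, -7, -0.9, 0, 0, 0, -7, -0.9, 0, 0, 0, -7, -0.9, 0, 0, 0, -7, -0.9, 0, 0, 0, -7, -0.9, 0, 0, 0, -7, -0.9, 0, 0, 0, -7, -0.9, 0, 0, 0, -7, -0.9, 0, 0, 0, -7, -0.9, 0, 0, 0, -7, -0.9, 0, 0, 0, -4])

```text
clock: 43.35
position: [0.5081, 0.3282, 0.0776]
ee_rot: [0.0, 0.401, 0.916, 0.001]
contact_force: [-2.7, -2.2, 9.3]
width: 0.0197
gripper_force: 39.4
```

>>> send_rows(steps=[-0.9, 0, 0, 0, -4, -0.9, 0, 0, 0, -7, -0.9, 0, 0, 0, -7, -0.9, 0, 0, 0, -7, -0.9, 0, 0, 0, -7, -0.9, 0, 0, 0, -7, -0.9, 0, 0, 0, -7, -0.9, 0, 0, 0, -7, -0.9, 0, 0, 0, -7, -0.9, 0, 0, 0, -6, -0.9, 0, 0, 0, 0, -0.9, 0, 0, 0, 0])

```text
clock: 44.55
position: [0.5077, 0.3268, 0.0775]
ee_rot: [-0.0, -0.162, 0.987, -0.001]
contact_force: [-2.7, -5.3, 9.6]
width: 0.0195
gripper_force: 39.6
```

```bash
cat > bar.py <<'E'
from h import *
s=get_state();print(s["clock"],s["position"].round(4),psi(s),s["width"],s["gripper_force"],s["contact_force"].round(1),s["moment"].round(2),"q6",s["qpos"][5])
E
python3 bar.py
```

```text
44.55 [0.5077 0.3268 0.0775] 198.6048481800152 0.019539811207820435 39.56894338130951 [-2.7 -5.3  9.6] [-0.82  0.47  0.09] q6 -1.4367073558712076
```

>>> send_rows(steps=[-0.9, 0, 0, 0, -5, -0.9, 0, 0, 0, -6, -0.9, 0, 0, 0, -6, -0.9, 0, 0, 0, -6, -0.9, 0, 0, 0, -4, -0.9, 0, 0, 0, -2, -0.9, 0, 0, 0, -2, -0.9, 0, 0, 0, 0, -0.9, 0, 0, 0, 0])

```text
clock: 45.45
position: [0.5081, 0.3263, 0.0775]
ee_rot: [-0.0, -0.419, 0.908, -0.001]
contact_force: [-1.7, -6.6, 9.7]
width: 0.0196
gripper_force: 39.6
```

```bash
python3 bar.py
```

```text
45.45 [0.5081 0.3263 0.0775] 229.60399478144706 0.019570672408149574 39.55761194229126 [-1.7 -6.6  9.7] [-1.07  0.35 -0.02] q6 -1.9775012172132924
```

>>> send_rows(steps=[-0.9, 0, 0, 0, -2, -0.9, 0, 0, 0, -2, -0.9, 0, 0, 0, 0])

```text
clock: 45.75
position: [0.5081, 0.3262, 0.0775]
ee_rot: [-0.0, -0.451, 0.892, -0.001]
contact_force: [-2.0, -6.6, 10.7]
width: 0.0198
gripper_force: 39.6
```

```bash
python3 bar.py
```

```text
45.75 [0.5081 0.3262 0.0775] 233.6369122086887 0.019772285492768316 39.55152869224548 [-2.  -6.6 10.7] [-1.13  0.32  0.05] q6 -2.047853109373139
```

>>> send_rows(steps=[-0.9, 0, 0, 0, -2, -0.9, 0, 0, 0, -1, -0.9, 0, 0, 0, 0])

```text
clock: 46.05
position: [0.5082, 0.3262, 0.0775]
ee_rot: [-0.0, -0.474, 0.881, -0.001]
contact_force: [-1.0, -7.6, 10.3]
width: 0.0197
gripper_force: 39.5
```

```bash
python3 bar.py
```

```text
46.05 [0.5082 0.3262 0.0775] 236.54742145749358 0.019699798790800423 39.54749643802643 [-1.  -7.6 10.3] [-1.12  0.29 -0.36] q6 -2.098957401570911
```

>>> send_rows(steps=[-0.9, 0, 0, 0, -1.5, -0.9, 0, 0, 0, -1.5, -0.9, 0, 0, 0, 0, -0.9, 0, 0, 0, 0])

```text
clock: 46.45
position: [0.5089, 0.3272, 0.0776]
ee_rot: [0.001, -0.497, 0.868, -0.001]
contact_force: [-0.9, -4.7, 8.8]
width: 0.0199
gripper_force: 39.5
```

```bash
python3 bar.py
python3 - <<'E'
from h import *
t=grab("top");save(t["color"],"t20");d=grab("wrist");save(d["color"],"w20");H=hsv(t)
for y in (.05,.11):
    r=[]
    for x in np.arange(.56,.64,.002):
        u,v=proj(t,(x,y,.07)).round().astype(int);r.append("#" if H[v,u,1]<60 and H[v,u,2]>150 else ".")
    print(y,"".join(r))
E
```

```text
46.45 [0.5089 0.3272 0.0776] 239.59129355431307 0.01988017616403098 39.52750504016876 [-0.9 -4.7  8.8] [-0.73  0.14  0.03] q6 -2.152085311817715
0.05 .........#################..............
0.11 ###########.############################
```

>>> send_rows(steps=[-0.9, 0, 0, 0, -1.5, -0.9, 0, 0, 0, -1.5, -0.9, 0, 0, 0, 0, -0.9, 0, 0, 0, 0])

```text
clock: 46.95
position: [0.5089, 0.3271, 0.0776]
ee_rot: [0.001, -0.519, 0.855, -0.001]
contact_force: [-0.1, -5.9, 9.3]
width: 0.0198
gripper_force: 39.5
```

```bash
python3 bar.py
```

```text
46.95 [0.5089 0.3271 0.0776] 242.54043030147577 0.019805644879842106 39.52748894691467 [-0.1 -5.9  9.3] [-0.79  0.07 -0.26] q6 -2.2037594427080474
```

>>> send_rows(steps=[-0.9, 0, 0, 0, -1.5, -0.9, 0, 0, 0, -1.5, -0.9, 0, 0, 0, 0, -0.9, 0, 0, 0, 0])

```text
clock: 47.35
position: [0.5094, 0.3281, 0.0776]
ee_rot: [0.002, -0.542, 0.841, -0.001]
contact_force: [-0.4, -2.9, 7.5]
width: 0.0194
gripper_force: 39.5
```

```bash
python3 bar.py
```

```text
47.35 [0.5094 0.3281 0.0776] 245.57952569816266 0.019410563777214708 39.528619050979614 [-0.4 -2.9  7.5] [-0.27  0.04 -0.02] q6 -2.256942122441988
```

>>> send_rows(steps=[0, 0, 0, 0, 0, 0.2, 0, 0, 0, 0, 0.2, 0, 0, 0, 0, 0.2, 0, 0, 0, 0, 0.2, 0, 0, -3, 0, 0.2, 0, 0, -4, 0, 0.2, 0, 0, -4, 0, 0.2, 0, 0, -4, 0, 0.2, 0, 0, -4, 0, 0.2, 3, 0, 0, 0, 0.2, 3, 0, 0, 0, 0.2, 0, 0, 0, 0])

```text
clock: 48.55
position: [0.4815, 0.2709, 0.2659]
ee_rot: [-0.001, -0.541, 0.841, -0.0]
contact_force: [0.4, 0.7, 0.3]
width: 0.0512
gripper_force: 0.0
```

```bash
python3 bar.py
python3 - <<'E'
from h import *
print(get_state()["position"])
d=grab("wrist");save(d["color"],"w21");np.savez("w21",**d);t=grab("top");save(t["color"],"t21");np.savez("t21",**t)
for n,q in (("w",d),("t",t)):
  H=hsv(q);m=cv2.inRange(H,(0,150,90),(6,255,255))|cv2.inRange(H,(175,150,90),(180,255,255))
  if n=="t":m[:,300:]=0
  for c in blobs(m,15)[:5]: print(n,cv2.boundingRect(c),rectw(q,c,.106))
H=hsv(t)
for y in (.05,.1,.15,.2,.24):
    print(y,"".join("#" if (lambda p:H[p[1],p[0],1]<60 and H[p[1],p[0],2]>150)(proj(t,(x,y,.07)).round().astype(int)) else "." for x in np.arange(.52,.68,.003)))
E
```

```text
48.55 [0.4815 0.2709 0.2659] 245.4715220859462 0.05118900833826374 0.0 [0.4 0.7 0.3] [-0.03  0.02 -0.01] q6 -2.3259352067711494
[0.48150998 0.27088193 0.26593723]
w (300, 253, 29, 77) (array([505.1, 321.4]), 53.4, array([67.4, 14.1]))
w (198, 186, 29, 18) (array([543. , 215.8]), -6.4, array([20.7,  8.6]))
w (205, 200, 29, 17) (array([543., 227.]), -6.2, array([20.5,  8.5]))
w (154, 272, 16, 23) (array([612.9, 263.7]), 13.4, array([19.2, 11.7]))
t (167, 263, 13, 9) (array([500.1, 307.1]), 73.0, array([34.5, 18.7]))
0.05 #######.............###########.............#####.....
0.1 ########.############.###########...............#.....
0.15 ########.##........##.############...............#....
0.2 ########..#........##.##########################.#....
0.24 .........############.################..........##....
```

The grip bar reads 53.4° (= 233.4°, about 4.09 rad), so the wheel is at its stop and the pads merely slipped past it. Opening skewed could have nudged it back, so I regrip aligned, press once more and release straight.

>>> send_rows(steps=[0.2, 0, 0, 0, 6, 0.2, 0, 0, 0, 6, 0.2, -3, 0.6, 0, 0, 0.2, -3.1, 0.6, 0, 0, 0.2, 0, 0, 4, 0, 0.2, 0, 0, 4, 0, 0.2, 0, 0, 4, 0, 0.2, 0, 0, 3, 0, 0.2, 0, 0, 2, 0, 0.2, 0, 0, 1.4, 0, 0.2, 0, 0, 0, 0, 0.2, 0, 0, 0, 0])

```text
clock: 49.85
position: [0.5103, 0.3303, 0.0811]
ee_rot: [-0.0, -0.451, 0.893, 0.0]
contact_force: [0.1, 0.5, 0.7]
width: 0.0512
gripper_force: 0.0
```

>>> send_rows(steps=[-0.9, 0, 0, 0, 0, -0.9, 0, 0, 0, 0, -0.9, 0, 0, 0, 0, -0.9, 0, 0, 0, 0, -0.9, 0, 0, 0, 0, -0.9, 0, 0, 0, 0], newtons=60)

```text
clock: 50.45
position: [0.511, 0.3299, 0.0828]
ee_rot: [0.002, -0.451, 0.893, -0.0]
contact_force: [0.0, -1.3, 5.9]
width: 0.0168
gripper_force: 58.8
```

>>> send_rows(steps=[-0.9, 0, 0, 0, -1, -0.9, 0, 0, 0, -1, -0.9, 0, 0, 0, 0])

```text
clock: 50.75
position: [0.5109, 0.33, 0.0828]
ee_rot: [0.001, -0.466, 0.885, -0.0]
contact_force: [-0.3, -0.5, 6.2]
width: 0.0172
gripper_force: 58.9
```

```bash
python3 bar.py
```

```text
50.75 [0.5109 0.33   0.0828] 235.56383533134544 0.017219358894905706 58.8817423582077 [-0.3 -0.5  6.2] [-0.11 -0.03  0.  ] q6 -2.081329323348866
```

>>> send_rows(steps=[-0.9, 0, 0, 0, -1, -0.9, 0, 0, 0, -1, -0.9, 0, 0, 0, 0])

```text
clock: 51.05
position: [0.5108, 0.3301, 0.0828]
ee_rot: [0.001, -0.481, 0.877, 0.0]
contact_force: [0.9, -0.8, 6.1]
width: 0.0169
gripper_force: 58.9
```

```bash
python3 bar.py
```

```text
51.05 [0.5108 0.3301 0.0828] 237.51430061051306 0.016870039028272027 58.85882556438446 [ 0.9 -0.8  6.1] [-0.08  0.01 -0.28] q6 -2.1156600501683553
```

>>> send_rows(steps=[-0.9, 0, 0, 0, -1, -0.9, 0, 0, 0, -1, -0.9, 0, 0, 0, 0])

```text
clock: 51.35
position: [0.5107, 0.3301, 0.0828]
ee_rot: [0.001, -0.496, 0.868, 0.0]
contact_force: [-0.1, 0.2, 6.8]
width: 0.017
gripper_force: 58.8
```

```bash
python3 bar.py
```

```text
51.35 [0.5107 0.3301 0.0828] 239.46180431712546 0.017044273900640942 58.7883585691452 [-0.1  0.2  6.8] [ 0.01 -0.02 -0.52] q6 -2.1499247283874086
```

Torque climbs to 0.52 N m, five times the friction, so the bar is hard against its stop. I ease the twist and open.

>>> send_rows(steps=[-0.9, 0, 0, 0, 1.5, -0.9, 0, 0, 0, 1.3, -0.9, 0, 0, 0, 0, -0.5, 0, 0, 0, 0, 0, 0, 0, 0, 0, 0.2, 0, 0, 0, 0, 0.2, 0, 0, -3, 0, 0.2, 0, 0, -4, 0, 0.2, 0, 0, -4, 0, 0.2, 0, 0, -4, 0, 0.2, 4, 0, -3, 0, 0.2, 2, 0, 0, 0])

```text
clock: 52.55
position: [0.4777, 0.279, 0.2658]
ee_rot: [0.003, -0.476, 0.88, -0.001]
contact_force: [0.5, 0.4, -0.2]
width: 0.051
gripper_force: 0.0
```

>>> send_rows(steps=[0.2, 0, 0, 0, 0, 0.2, 0, 0, 0, 0])

```text
clock: 52.75
position: [0.4768, 0.2795, 0.261]
ee_rot: [-0.0, -0.475, 0.88, 0.0]
contact_force: [-0.1, 0.6, -0.7]
width: 0.0513
gripper_force: 0.0
```

Run:
```python
from h import *
s=get_state();print(s["clock"],s["position"],psi(s))
d=grab("wrist");save(d["color"],"w22");t=grab("top");save(t["color"],"t22")
for n,q in (("w",d),("t",t)):
  H=hsv(q);m=cv2.inRange(H,(0,150,90),(6,255,255))|cv2.inRange(H,(175,150,90),(180,255,255))
  if n=="t":m[:,300:]=0
  for c in blobs(m,15)[:5]: print(n,cv2.boundingRect(c),rectw(q,c,.106))
  for nm,lo,hi in (("orange",(8,150,100),(20,255,255)),("brown",(0,80,10),(15,255,110)),("cap",(105,100,100),(111,192,255))):
    for c in blobs(cv2.morphologyEx(cm(q,lo,hi),cv2.MORPH_OPEN,np.ones((3,3))),40)[:4]: print(n,nm,cv2.boundingRect(c),rectw(q,c,.03 if nm=="orange" else .1))
```

```text
52.75 [0.47682071 0.27953935 0.2610256 ] 236.73651543245185
w (306, 247, 19, 80) (array([504.4, 321.3]), 53.8, array([68.4, 13.1]))
w (187, 195, 29, 22) (array([539.7, 218.3]), -6.2, array([20.5,  8.7]))
w (196, 208, 29, 21) (array([539.9, 229.4]), -5.9, array([20.5,  8.8]))
w (157, 292, 15, 20) (array([612.7, 265.7]), 10.8, array([15.2, 10.8]))
w orange (157, 2, 68, 89) (array([494.6, 103.2]), -74.5, array([73.3, 43.6]))
w orange (179, 183, 27, 21) (array([565.6, 203.4]), -4.9, array([25.5, 11.1]))
w brown (0, 79, 82, 76) (array([602.9, 104.3]), -41.3, array([60.2, 53.5]))
w brown (307, 246, 18, 18) (array([489.7, 299.9]), 56.7, array([14.3, 13.7]))
w brown (202, 77, 22, 15) (array([481.2, 154. ]), -2.6, array([18.2,  3.8]))
t (168, 265, 13, 7) (array([499.1, 305.1]), 63.6, array([30.5, 16.7]))
t orange (242, 263, 26, 15) (array([493.7,  97.9]), -89.6, array([71.9, 40.2]))
t brown (559, 242, 23, 17) (array([ 540.7, -772.9]), -80.9, array([57.9, 41.1]))
t brown (253, 211, 18, 18) (array([629.9,  70.1]), 0.3, array([47.3, 46.7]))
t cap (519, 248, 16, 14) (array([ 530.6, -657.2]), 59.3, array([37.9, 36.4]))
t cap (226, 210, 13, 13) (array([640.1, 151.4]), 0.7, array([33.6, 33. ]))
```

```bash
python3 -c "
from rig import *
print(sign_off())"
```

```text
the job is handed in; nothing more can be done
None
```

The kit tray is packed and handed in at about 53 s: strip box on the nest, the one orange bulb in the right bay, the amber bottle upright in well 2 and the blue-cap in well 1. The handwheel is wound to about 4.10 rad with the bar against its stop. The second bulb and the second amber bottle were not found within reach and were taken as absent. The beaker, tape and dish were never approached, and their positions were not re-measured at the end.

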